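# Make up the gym kit and the walk kit by the front door

### The arm

A 6-joint arm with a two-finger parallel gripper is mounted at the origin on the work surface. World frame = base frame: x ahead of the robot, y to its left, z up, the work surface at z = 0. Lengths are in mm, angles in rad, forces in N, time in s.
With the tool pointing down it reaches from about 350 to 950 mm from the base axis. Payload 17.4 kg.
Tool frame: the origin (TCP) lies at the very end of the fingers, on their centre line; the grasp point (between the pads) lies 19 mm behind it; z points along the fingers, y is the line along which they close (so a half turn about z gives the same grasp; the last joint's range is limited). The gripper opens to 93 mm and grips with 3 to 60 N. Pads are 15 mm wide; open, the fingers measure 128 mm over their backs; the gripper's body (75 mm by 188 mm) begins 65 mm behind the grasp point.
Start: joints at [-1.154, 0.116, 1.442, -0, 1.584, -0.038], TCP at [296.508, -606.396, 218.646] pointing down, gripper open.
Joint ranges: [-2.83, 2.83], [-0.83, 2.19], [0.07, 2.5], [-1.14, 4.28], [0.01, 3], [-2.97, 2.97]. Speed limits (rad/s): [1.89, 1.89, 2.22, 3.14, 3.14, 3.14].

### API

Orientations are given as a unit quaternion [x, y, z, w].
In Python, from plant import status, snapshot, camera_params, robot gives the robot as it stands. The module is installed in compiled form; this text tells all that it offers.
- The arm moves only by the tool carry_out, never from a script. Its argument "plan" is a list of rows, each an object of numbers: "dx", "dy", "dz": the shift along the tool's x, y, z scaled (see below); "rx", "ry", "rz": the turn, a rotation vector about the tool's x, y, z scaled (see below). A call has 1 to 5 rows; each row shifts and turns the commanded pose from where the row before left it, along the tool's axes as they then stand; what a row does not reach is not made up. The controller multiplies each number of a shift by 250 mm and each number of a turn by 90 degrees. A row lasts 1/12 s, in which the tool goes at most 41.7 mm and 7.16 degrees, less where a joint would pass 70% of its speed; a pose out of reach is approached as far as the arm can. A call with a number of a shift or a turn outside -1 to 1 is refused whole. A call with a gripper value outside its range is refused whole. "claw" is the gripper command: -1 is fully open, 1 is shut, values between are in proportion, set as the call begins (left out, the last holds). The fingers move at their own pace and stop on an object; the grip force is fixed at half the most. Time passes only in rows, so rows that do not move let the fingers close. It gives the time, the measured TCP pose, the force, the opening and the grip force at its end, in the units of the state.
- status.get_obs(): the state, without advancing time (a new reading comes with each control period).
- snapshot(name): name is "side" or "top" or "wrist"; returns the picture (384x512x3 uint8, red, green, blue); there is no depth.
- camera_params(name): a dict with "intrinsics" (3x3 intrinsics, pixels), "dist" ([k1, k2, p1, p2, k3] as OpenCV has them; the pictures are not rectified), "rvec" (rotation vector, rad) and "tvec" (3), from world to camera coordinates, as OpenCV has them. Camera axes: x right, y down, z forward; pixel columns grow to the right and rows downward; lengths in mm; the calibration is good to about 2 mm. A picture is of the moment at which its call begins: read the wrist's pose just before it. camera_params takes no time and is no camera call; for the wrist camera it gives the pose at the moment of the call.
- robot.close_job(): hands the job in; it is judged then, once.
The state is a dict: "time": time; "joints": joint angles; "dq": joint speeds; "tau": joint torques, N m; "ee_pos": TCP position; "eef_rot": TCP orientation; "contact_force": force on the tool from outside, world axes, zero at the start; "torque": the same for the moment, N m; "finger_gap": finger opening in mm; "gripper_force": force on a finger pad.
Only numpy, scipy, OpenCV 4.12 (cv2) and the standard library are available. Lean on these libraries where they do the work, as an engineer would, in place of code of your own. Each camera call takes 0.05 s, during which the arm holds its last target. There are 200 camera calls.

### The job

Make up tomorrow's two kits from the stair-shelf by the door. The grey tray gets the gym kit: the red grip ball on the round rubber seat, and the green kettlebell set down gently, upright in the middle of the other compartment. The yellow tray gets the walk kit: the carabiner lengthways in the middle of the longest compartment, and the whistle and the compass in the middle of the two short ones, one in each, both lying flat, the compass face up; leave the blue ball, the key dish and the polish tin as they are.

Things in the scene. Friction and masses are not known exactly. Their poses are not given: they have to be found in the camera images.
- red_ball_center (a point): Red hard-silicone grip ball, 54 mm across, 90 g; a small flat foot stops it rolling. Point: the ball's centre, 25 mm above the foot. Stands on the middle tread of a beech stair-shelf: three treads 320 mm long and 110 mm deep, tops 40, 85, 130 mm above the table, rising to the robot's left. Neighbours stand about 95 mm apart along the tread: more finger room across than along it.
- kettlebell_center (a point): Green vinyl kettlebell, about 0.65 kg, 105 mm tall; body 74 mm across and 72 mm tall, flat base 48 mm across. Point: on its upright axis (z up), 52 mm above the base. Handle: a level round bar 16 mm thick along its x axis, straight over 40 mm, bar centre 44 mm above the point, window of 17 mm between bar and body. Stands on the bottom tread.
- carabiner_center (a point): Steel carabiner lying flat: a closed rounded loop of 10 mm bar, 90 mm long (x axis), 44 mm wide (y axis), 110 g, its long sides straight and parallel. Point: middle of the loop, 5 mm above what it lies on. Lies on the middle tread, its length within about 20 degrees of the tread's.
- whistle_center (a point): White plastic whistle on its side, 46 mm long (x), 26 mm wide (y), 20 mm high, 20 g: round barrel 26 mm across, centred 10 mm to -x of the point; mouthpiece running to +x along the +y edge (y 3 to 13 mm). Point: middle of these outer sizes, 10 mm above what it lies on. Lies on the top tread.
- compass_center (a point): Round pocket compass, black case 46 mm across and 16 mm thick, white face with red and dark needle, face up, 45 g. Point: its middle, 8 mm above what it lies on; z points out of the face. Lies on the top tread.
- gym_tray: Grey tray, fixed, 296 mm long (x), 113 wide (y), 22 high; walls and floor 4 mm thick. Origin: centre of underside. A cross wall at x = 0, 18 mm high, parts two compartments of 142 x 105 mm, middles at x = -73 and +73, y = 0. At -73 stands the round black rubber seat: a ring 10 mm tall, 50 mm outside, 36 inside; a ball seated on it has its centre 34 mm above the table. +73 is plain.
- walk_tray: Yellow tray, fixed, 296 mm long (x), 113 wide (y), 22 high; walls and floor 4 mm thick. Origin: centre of underside. Two cross walls, 18 mm high, part three compartments, all 105 mm wide with middles at y = 0: the longest, 112 mm, at x = -88; two short ones, 84 mm each, at x = +14 and +102.
- blue_ball: Blue grip ball, same size as the red one; it is not part of a kit and stays on the middle tread. Origin: middle of its foot.
- key_dish: White ceramic dish, 94 mm across and 26 mm high, with two keys in it; it stays on the top tread. Origin: centre of its underside.
- polish_tin: Flat round shoe-polish tin, 70 mm across and 24 mm high, steel with a brown lid; it stays on the bottom tread. Origin: centre of its underside.
There are look-alikes about, which are no part of the job. Leave any orange look-alike of the part that bears carabiner_center alone.

How it is judged (in metres and radians):
At the end, for the whole second after the job is handed in: Ball on the ring seat (8 mm); kettlebell upright (0.12 rad) in the plain grey compartment; carabiner flat in the longest yellow one, along it (0.3 rad); whistle and compass flat in one short one each, compass face up; all resting on the floor within 15 mm of the middle along x and y, at rest (x of red_ball_center in the frame of gym_tray between -0.081 and -0.065 m and y of red_ball_center in the frame of gym_tray between -0.008 and 0.008 m and z of red_ball_center in the frame of gym_tray between 0.0301 and 0.0381 m and x of kettlebell_center in the frame of gym_tray between 0.058 and 0.088 m and y of kettlebell_center in the frame of gym_tray between -0.015 and 0.015 m and z of kettlebell_center in the frame of gym_tray between 0.0525 and 0.0605 m and angle between kettlebell_center's own z axis and vertical below 0.12 rad and x of carabiner_center in the frame of walk_tray between -0.103 and -0.073 m and y of carabiner_center in the frame of walk_tray between -0.015 and 0.015 m and z of carabiner_center in the frame of walk_tray between 0.005 and 0.013 m and angle between the x axis of carabiner_center and the x axis of walk_tray, either way round below 0.3 rad and angle between compass_center's own z axis and vertical below 0.15 rad and (angle between whistle_center's own z axis and vertical below 0.2 rad or angle between whistle_center's own z axis and vertical above 2.94 rad) and (((x of whistle_center in the frame of walk_tray between -0.001 and 0.029 m and y of whistle_center in the frame of walk_tray between -0.015 and 0.015 m and z of whistle_center in the frame of walk_tray between 0.01 and 0.018 m) and (x of compass_center in the frame of walk_tray between 0.087 and 0.117 m and y of compass_center in the frame of walk_tray between -0.015 and 0.015 m and z of compass_center in the frame of walk_tray between 0.008 and 0.016 m)) or ((x of whistle_center in the frame of walk_tray between 0.087 and 0.117 m and y of whistle_center in the frame of walk_tray between -0.015 and 0.015 m and z of whistle_center in the frame of walk_tray between 0.01 and 0.018 m) and (x of compass_center in the frame of walk_tray between -0.001 and 0.029 m and y of compass_center in the frame of walk_tray between -0.015 and 0.015 m and z of compass_center in the frame of walk_tray between 0.008 and 0.016 m))) and linear speed of each of red_ball, kettlebell, carabiner, whistle, compass below 0.02 m/s and angular speed of each of red_ball, kettlebell, carabiner, whistle, compass below 0.2 rad/s); the robot touches nothing.
It fails at once if the kettlebell is dropped or banged into the tray instead of set down gently (over 0.5 m/s close above the tray) (horizontal distance between kettlebell_center and gym_tray below 0.15 m and z of kettlebell_center in the frame of gym_tray below 0.09 m and linear speed of kettlebell above 0.5 m/s).
It fails at once if the blue ball is moved by more than 15 mm (distance of blue_ball from where it was at the start of the episode above 0.015 m).
It fails at once if the key dish is moved by more than 15 mm (distance of key_dish from where it was at the start of the episode above 0.015 m).
It fails at once if the polish tin is moved by more than 15 mm (distance of polish_tin from where it was at the start of the episode above 0.015 m).
It also fails if it takes over 141 s, if anything falls off the work surface, if the arm or the gripper's body presses on something with over 40 N, if the wrist force passes 120 N, or if a joint passes its speed limit or range.

## Working session

There is one attempt and no reset: what is moved stays moved. The work goes in short steps, Python scripts to look and compute and a tool call to move; the robot and the scene stay as the last step left them, time stands still between calls to the robot, and variables do not carry over. Pictures are saved under pics/ and viewed, at most 14 in all, crops included, and the job is handed in when it is done.

Besides the shell and the picture viewer there is one more tool, called after "Emit:" by a JSON object that holds its "name" and its "arguments", one argument or row to a line. carry_out: Moves the arm, as the interface text tells. Shifts and turns lie within -1 to 1; 1 stands for 250 mm of shift or 90 degrees of turn. Its arguments: {"type":"object","properties":{"plan":{"type":"array","items":{"type":"object","properties":{"dx":{"type":"number"},"dy":{"type":"number"},"dz":{"type":"number"},"rx":{"type":"number"},"ry":{"type":"number"},"rz":{"type":"number"}}}},"claw":{"type":"number"}},"required":["plan"]}

```bash
mkdir -p pics; python3 - <<'E'
from plant import status, snapshot, camera_params
import cv2,numpy as np
o=status.get_obs();print(o)
for n in("top","side","wrist"):
    p=camera_params(n);print(n,{k:np.round(v,4).tolist() for k,v in p.items()})
    cv2.imwrite(f"pics/{n}0.png",snapshot(n)[:,:,::-1])
a=cv2.imread("pics/top0.png");cv2.imwrite("pics/top0b.png",cv2.resize(a,(800,600),interpolation=cv2.INTER_CUBIC))
a=cv2.imread("pics/side0.png");cv2.imwrite("pics/side0b.png",cv2.resize(a,(800,600),interpolation=cv2.INTER_CUBIC))
E
```

```text
{'time': 0.0, 'joints': array([-1.15380368e+00,  1.16448614e-01,  1.44226964e+00, -5.27048146e-06,
        1.58400033e+00, -3.78001335e-02]), 'dq': array([ 0.00049019, -0.00105563, -0.00085764,  0.00073594, -0.00015343,
        0.00010129]), 'tau': array([-6.15719437e-04, -7.21256876e+01, -6.22613239e+01,  7.79633503e-02,
        2.37287348e-02, -1.06155310e-04]), 'ee_pos': array([ 296.41672443, -606.20008763,  217.92766609]), 'eef_rot': array([ 9.74256512e-01,  2.25441637e-01, -1.08685765e-04, -5.52381427e-04]), 'contact_force': array([0.17191559, 0.08678233, 0.97580922]), 'torque': array([ 0.01992856, -0.03072729, -0.02550211]), 'gripper_force': 0.0, 'finger_gap': 93.06384499211838}
top {'intrinsics': [[394.7708, 0.0, 256.4706], [0.0, 394.7708, 187.1373], [0.0, 0.0, 1.0]], 'dist': [-0.0633, 0.0, 0.0, 0.0, 0.0], 'rvec': [2.108, -2.1179, 0.2216], 'tvec': [37.8352, 516.1667, 1081.6637]}
side {'intrinsics': [[413.571, 0.0, 252.3967], [0.0, 413.571, 188.2457], [0.0, 0.0, 1.0]], 'dist': [-0.0443, 0.0, 0.0, 0.0, 0.0], 'rvec': [0.2162, -2.8745, 1.1482], 'tvec': [518.3184, 96.9175, 1244.8514]}
wrist {'intrinsics': [[273.4268, 0.0, 256.2879], [0.0, 273.4268, 189.8469], [0.0, 0.0, 1.0]], 'dist': [-0.0558, 0.0, 0.0, 0.0, 0.0], 'rvec': [-2.4682, 1.5408, 0.2076], 'tvec': [-674.534, -30.5576, 389.7074]}
```

View pics/top0b.png

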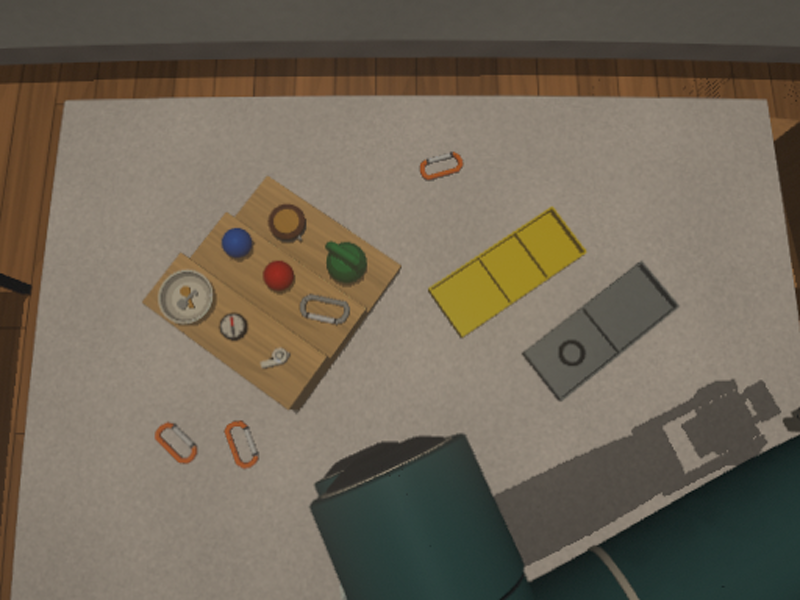

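View pics/side0b.png

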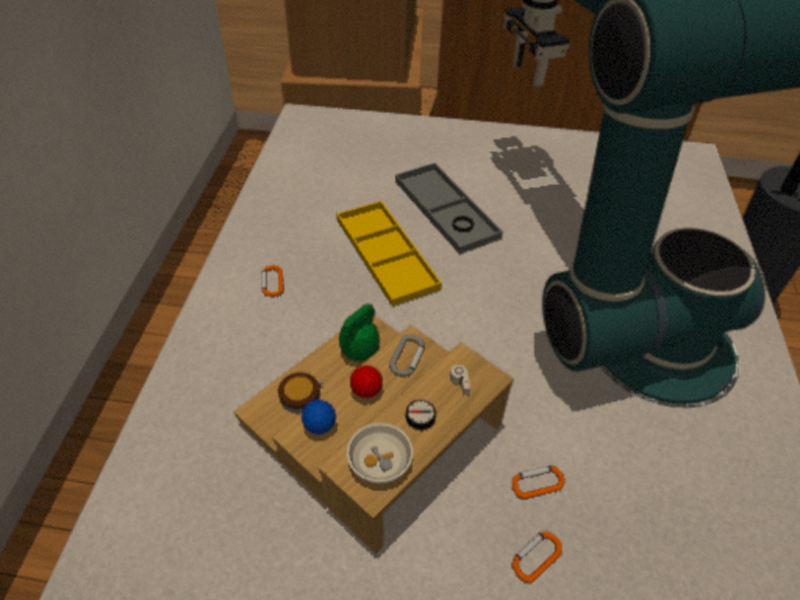

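The scene, in 800x600 top-view pixels:
- **Carabiner candidates:** grey one on the middle tread (325,309); orange ones at (441,166), (176,443) and (241,444). I choose the grey one.
- **Ball:** red (278,276) is wanted; blue (237,243) stays.
- **Others:** compass (232,326), whistle (275,358), kettlebell (346,262). The dish (187,297) and tin (287,222) stay.
- **Trays:** yellow with its longest compartment at lower left (470,300); grey with the ring at (572,352).

```bash
cat > h.py <<'E'
import cv2,numpy as np
from plant import status,snapshot,camera_params
from scipy.spatial.transform import Rotation as R
def ray(p,uv):
    uv=np.array(uv,float).reshape(-1,1,2)
    d=cv2.undistortPoints(uv,p["intrinsics"],p["dist"]).reshape(-1,2)
    Rm=cv2.Rodrigues(np.array(p["rvec"],float))[0]
    return -Rm.T@np.ravel(p["tvec"]),np.c_[d,np.ones(len(d))]@Rm
def plane(p,uv,z):
    c,d=ray(p,uv);return c+d*((z-c[2])/d[:,2])[:,None]
def tri(p1,u1,p2,u2):
    c1,d1=ray(p1,u1);c2,d2=ray(p2,u2);A=np.c_[d1[0],-d2[0]]
    t=np.linalg.lstsq(A,c2-c1,rcond=None)[0];a=c1+t[0]*d1[0];b=c2+t[1]*d2[0]
    return (a+b)/2,np.linalg.norm(a-b)
def blobs(img,lo,hi,amin=30):
    m=cv2.inRange(cv2.cvtColor(img,cv2.COLOR_RGB2HSV),np.array(lo),np.array(hi))
    cs=cv2.findContours(m,cv2.RETR_EXTERNAL,cv2.CHAIN_APPROX_NONE)[0]
    return sorted([c for c in cs if cv2.contourArea(c)>amin],key=cv2.contourArea,reverse=True)
def cen(c):
    m=cv2.moments(c);return np.array([m["m10"],m["m01"]])/m["m00"]
E
python3 - <<'E'
from h import *
T=cv2.imread("pics/top0.png")[:,:,::-1].copy();S=cv2.imread("pics/side0.png")[:,:,::-1].copy()
pt,ps=camera_params("top"),camera_params("side")
np.set_printoptions(precision=1,suppress=True)
for n,lo,hi in(("red",(0,170,60),(4,255,255)),("blue",(105,120,40),(125,255,255)),("green",(50,100,30),(80,255,255)),("yellow",(22,150,80),(32,255,255))):
    a=blobs(T,lo,hi);b=blobs(S,lo,hi)
    print(n,[(cen(c),cv2.contourArea(c)) for c in a[:3]],[(cen(c),cv2.contourArea(c)) for c in b[:3]])
    if n in("red","blue"):print(tri(pt,cen(a[0]),ps,cen(b[0])))
    if n=="yellow":
        for c,p in((a,pt),(b,ps)):
            h=cv2.convexHull(np.vstack(c[:3]));X=plane(p,h[:,0],22)[:,:2].astype(np.float32)
            print("rect",cv2.minAreaRect(X),cv2.boxPoints(cv2.minAreaRect(X)))
k=.64
q=lambda u,z:plane(pt,np.array(u)*k,z)
print("grey",q([(523,353),(642,263),(677,305),(560,399)],22)); print("ring",q((572,352),14))
print("carab",q((325,309),90));print("compass",q((232,326),146));print("whistle",q((275,358),140))
print("treads: top edge",q([(180,253),(328,357)],130),"mid",q([(226,213),(368,309)],85),"bot",q([(267,178),(400,266)],40))
print("dish",q((187,297),156),"tin",q((287,222),64))
w=T[95:275,85:265];cv2.imwrite("pics/crop1.png",cv2.resize(w,(600,600),interpolation=cv2.INTER_CUBIC)[:,:,::-1])
E
```

```text
red [(array([176.9, 175. ]), 170.5)] [(array([233.9, 243.7]), 269.0)]
(array([537.2, 253.7, 114.2]), np.float64(2.973566798694315))
blue [(array([149.7, 153.3]), 139.0)] [(array([203.4, 266.2]), 327.5)]
(array([598.1, 331.6, 116.8]), np.float64(4.485688809911988))
green [(array([221.2, 160.8]), 130.5), (array([217.5, 169.7]), 75.5)] [(array([229.7, 213.9]), 591.5)]
yellow [(array([324.1, 173.4]), 3452.0)] [(array([248.4, 161.6]), 2090.5)]
rect ((566.7188110351562, -169.60487365722656), (111.52259826660156, 296.6200256347656), 33.85078048706055) [[ 437.8  -77.5]
 [ 603.  -323.8]
 [ 695.6 -261.7]
 [ 530.4  -15.4]]
rect ((566.33251953125, -161.19070434570312), (117.69429016113281, 310.55743408203125), 33.87491226196289) [[ 430.9  -65.1]
 [ 604.  -322.9]
 [ 701.7 -257.3]
 [ 528.6    0.5]]
grey [[ 406.7 -191.6   22. ]
 [ 579.  -431.2   22. ]
 [ 496.  -492.5   22. ]
 [ 321.4 -256.5   22. ]]
ring [[ 408.8 -286.    14. ]]
carab [[479.3 169.8  90. ]]
compass [[440.7 318.7 146. ]]
whistle [[387.5 245.6 140. ]]
treads: top edge [[572.6 421.9 130. ]
 [390.  158.3 130. ]] mid [[661.3 358.   85. ]
 [479.8  93.9  85. ]] bot [[748.2 294.9  40. ]
 [570.   36.5  40. ]]
dish [[488.6 394.9 156. ]] tin [[649.9 247.9  64. ]]
```

View pics/crop1.png

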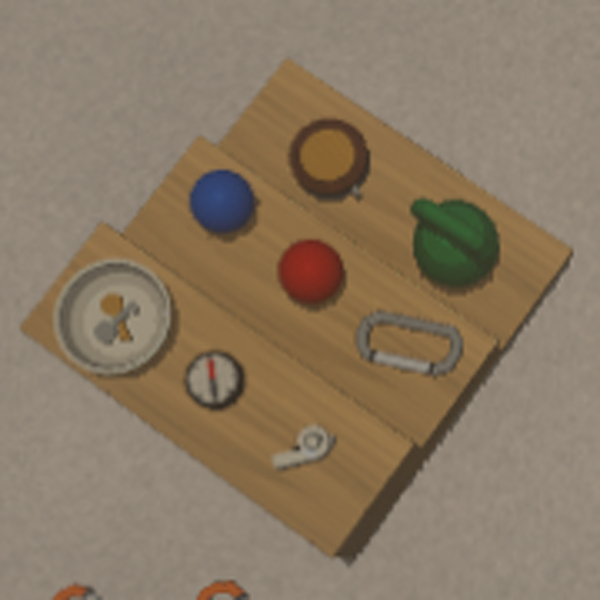

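The crop confirms the choice: the grey carabiner at crop (410,343) is on the middle tread with the red ball at (311,271). The compass (214,380) and whistle (305,447) are on the top tread, and the kettlebell (455,243) is on the bottom one. Next I'll write a move planner and hover over the shelf.

```bash
cat >> h.py <<'E'
def wrap(a,m=360):return (a+m/2)%m-m/2
def pose():
    o=status.get_obs();M=R.from_quat(o["eef_rot"]).as_matrix()
    return np.array(o["ee_pos"]),M
def plan(*wps,step=40.,turn=7.):
    """wps: (x,y,z,yaw deg[,step]); prints rows in calls of 5, tool held pointing down"""
    p,M=pose();yaw=np.degrees(np.arctan2(M[1,0],M[0,0]))
    print("from",p.round(1),"yaw %.1f tilt %.2f gap %.1f t %.1f"%(yaw,np.degrees(np.arccos(min(1,-M[2,2]))),status.get_obs()["finger_gap"],status.get_obs()["time"]))
    for w in wps:
        s=w[4] if len(w)>4 else step;t=np.array(w[:3],float)
        dyaw=wrap(w[3]-yaw)
        n=max(1,int(np.ceil(np.linalg.norm(t-p)/s)),int(np.ceil(abs(dyaw)/turn)))
        rows=[]
        for i in range(n,0,-1):
            d=(t-p)/i;a=np.radians(yaw);c,q=np.cos(a),np.sin(a)
            l=np.round(np.array([c*d[0]+q*d[1],q*d[0]-c*d[1],-d[2]])/250,3)
            r=round(-wrap(w[3]-yaw)/i/90,3)
            rows.append("{"+",".join(f'"{k}":{v:g}' for k,v in zip(("dx","dy","dz","rz"),[*l,r]) if v)+"}")
            L=l*250;p=p+np.array([c*L[0]+q*L[1],q*L[0]-c*L[1],-L[2]]);yaw-=r*90
        for i in range(0,n,5):print("["+",".join(rows[i:i+5])+"]")
        print("--")
E
python3 - <<'E'
from h import *
p=camera_params("wrist");c,d=ray(p,[(256,190)]);x,M=pose()
print("cam in tool",M.T@(c-x),"axis in tool",M.T@d[0])
plan((490,215,350,55))
E
```

```text
cam in tool [ 7.26424793e+01  7.23398996e-02 -1.65190852e+02] axis in tool [-0.26318183 -0.00141837  0.96474594]
from [ 296.5 -606.3  218.1] yaw 26.1 tilt 0.05 gap 92.8 t 0.1
[{"dx":0.097,"dy":-0.119,"dz":-0.024,"rz":-0.015},{"dx":0.1,"dy":-0.116,"dz":-0.024,"rz":-0.015},{"dx":0.103,"dy":-0.114,"dz":-0.024,"rz":-0.015},{"dx":0.105,"dy":-0.112,"dz":-0.024,"rz":-0.015},{"dx":0.108,"dy":-0.109,"dz":-0.024,"rz":-0.015}]
[{"dx":0.11,"dy":-0.106,"dz":-0.024,"rz":-0.015},{"dx":0.113,"dy":-0.104,"dz":-0.024,"rz":-0.014},{"dx":0.115,"dy":-0.101,"dz":-0.024,"rz":-0.015},{"dx":0.118,"dy":-0.099,"dz":-0.024,"rz":-0.014},{"dx":0.12,"dy":-0.096,"dz":-0.024,"rz":-0.015}]
[{"dx":0.122,"dy":-0.093,"dz":-0.024,"rz":-0.014},{"dx":0.124,"dy":-0.09,"dz":-0.024,"rz":-0.015},{"dx":0.126,"dy":-0.087,"dz":-0.024,"rz":-0.014},{"dx":0.128,"dy":-0.085,"dz":-0.024,"rz":-0.015},{"dx":0.13,"dy":-0.082,"dz":-0.024,"rz":-0.014}]
[{"dx":0.132,"dy":-0.079,"dz":-0.024,"rz":-0.015},{"dx":0.133,"dy":-0.076,"dz":-0.024,"rz":-0.014},{"dx":0.135,"dy":-0.072,"dz":-0.024,"rz":-0.015},{"dx":0.137,"dy":-0.069,"dz":-0.024,"rz":-0.014},{"dx":0.138,"dy":-0.067,"dz":-0.024,"rz":-0.015}]
[{"dx":0.14,"dy":-0.063,"dz":-0.024,"rz":-0.014},{"dx":0.141,"dy":-0.06,"dz":-0.024,"rz":-0.015}]
--
```

```bash
python3 - <<'E'
s=open('h.py').read();i=s.index("    for w in wps:")
s=s[:i]+'''    for w in wps:
        s=w[4] if len(w)>4 else step;t=np.array(w[:3],float)
        dy=wrap(w[3]-yaw);n=int(np.ceil(abs(dy)/turn)) if abs(dy)>.3 else 0
        if n:
            r=round(-dy/n/90,3);print(f"turn {n} x rz {r}");yaw-=r*90*n
        a=np.radians(yaw);c,q=np.cos(a),np.sin(a);d=t-p
        n=max(1,int(np.ceil(np.linalg.norm(d)/s)));d=d/n
        l=np.round(np.array([c*d[0]+q*d[1],q*d[0]-c*d[1],-d[2]])/250,3);L=l*250*n
        p=p+np.array([c*L[0]+q*L[1],q*L[0]-c*L[1],-L[2]])
        print(f"{n} x dx {l[0]:g} dy {l[1]:g} dz {l[2]:g}")
'''
open('h.py','w').write(s)
E
python3 - <<'E'
from h import *
plan((470,-200,350,55),(490,215,350,55))
E
```

```text
from [ 296.5 -606.3  218.1] yaw 26.1 tilt 0.05 gap 92.8 t 0.1
turn 5 x rz -0.064
12 x dx 0.144 dy -0.031 dz -0.044
11 x dx 0.128 dy -0.081 dz 0
```

Emit:
{"name": "carry_out", "arguments": {
  "plan": [
    {"rz":-0.064},
    {"rz":-0.064},
    {"rz":-0.064},
    {"rz":-0.064},
    {"rz":-0.064}
  ]
}}

```text
$.plan[0]: bad value
```

Emit:
{"name": "carry_out", "arguments": {
  "plan": [
    {"dx":0.144,"dy":-0.031,"dz":-0.044},
    {"dx":0.144,"dy":-0.031,"dz":-0.044},
    {"dx":0.144,"dy":-0.031,"dz":-0.044},
    {"dx":0.144,"dy":-0.031,"dz":-0.044},
    {"dx":0.144,"dy":-0.031,"dz":-0.044}
  ]
}}

```text
$.plan[0]: bad value
```

Emit:
{"name": "carry_out", "arguments": {
  "plan": [
    {"dx":0.144,"dy":-0.031,"dz":-0.044},
    {"dx":0.144,"dy":-0.031,"dz":-0.044},
    {"dx":0.144,"dy":-0.031,"dz":-0.044},
    {"dx":0.144,"dy":-0.031,"dz":-0.044},
    {"dx":0.144,"dy":-0.031,"dz":-0.044}
  ]
}}

```text
$.plan[0]: bad value
```

Emit:
{"name": "carry_out", "arguments": {
  "plan": [
    {"dx":0.144,"dy":-0.031,"dz":-0.044},
    {"dx":0.144,"dy":-0.031,"dz":-0.044},
    {}
  ]
}}

```text
$.plan[0]: bad value
```

```bash
python3 - <<'E'
from h import *
print(status.get_obs()["ee_pos"]);p=camera_params("wrist");a=snapshot("wrist");cv2.imwrite("pics/w1.png",a[:,:,::-1])
import pickle;pickle.dump(p,open("pics/w1.pkl","wb"))
plan((490,215,350,55))
E
```

```text
[ 296.45237138 -606.2537218   218.06494829]
from [ 296.4 -606.3  218.2] yaw 26.1 tilt 0.04 gap 92.8 t 0.2
turn 5 x rz -0.064
22 x dx 0.142 dy -0.057 dz -0.024
```

View pics/w1.png

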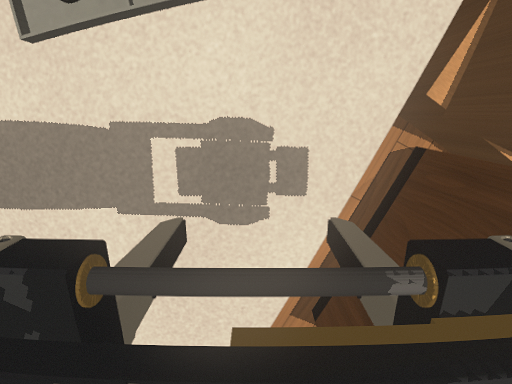

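The wrist image shows the fingers at (185,225) and (330,225) and the grey tray corner at top left. The moves were refused, so I'll send all six numbers in each row.

Emit:
{"name": "carry_out", "arguments": {
  "plan": [
    {"dx":0,"dy":0,"dz":0,"rx":0,"ry":0,"rz":-0.064},
    {"dx":0,"dy":0,"dz":0,"rx":0,"ry":0,"rz":-0.064},
    {"dx":0,"dy":0,"dz":0,"rx":0,"ry":0,"rz":-0.064},
    {"dx":0,"dy":0,"dz":0,"rx":0,"ry":0,"rz":-0.064},
    {"dx":0,"dy":0,"dz":0,"rx":0,"ry":0,"rz":-0.064}
  ]
}}

```text
time: 0.62
ee_pos: [296.5, -606.3, 218.4]
eef_rot: [0.886, 0.463, 0.0, -0.0]
contact_force: [-0.4, -0.0, -0.5]
finger_gap: 92.9
gripper_force: 0.0
```

Emit:
{"name": "carry_out", "arguments": {
  "plan": [
    {"dx":0.144,"dy":-0.031,"dz":-0.044,"rx":0,"ry":0,"rz":0},
    {"dx":0.144,"dy":-0.031,"dz":-0.044,"rx":0,"ry":0,"rz":0},
    {"dx":0.144,"dy":-0.031,"dz":-0.044,"rx":0,"ry":0,"rz":0},
    {"dx":0.144,"dy":-0.031,"dz":-0.044,"rx":0,"ry":0,"rz":0},
    {"dx":0.144,"dy":-0.031,"dz":-0.044,"rx":0,"ry":0,"rz":0}
  ]
}}

```text
time: 1.03
ee_pos: [368.7, -435.2, 274.0]
eef_rot: [0.888, 0.46, 0.0, -0.0]
contact_force: [0.1, 0.0, 0.2]
finger_gap: 92.9
gripper_force: 0.0
```

Emit:
{"name": "carry_out", "arguments": {
  "plan": [
    {"dx":0.144,"dy":-0.031,"dz":-0.044,"rx":0,"ry":0,"rz":0},
    {"dx":0.144,"dy":-0.031,"dz":-0.044,"rx":0,"ry":0,"rz":0},
    {"dx":0.144,"dy":-0.031,"dz":-0.044,"rx":0,"ry":0,"rz":0},
    {"dx":0.144,"dy":-0.031,"dz":-0.044,"rx":0,"ry":0,"rz":0},
    {"dx":0,"dy":0,"dz":0,"rx":0,"ry":0,"rz":0}
  ]
}}

```text
time: 1.45
ee_pos: [427.9, -297.1, 320.5]
eef_rot: [0.887, 0.462, 0.001, 0.001]
contact_force: [0.2, -0.3, 0.0]
finger_gap: 92.7
gripper_force: 0.0
```

```bash
python3 - <<'E'
from h import *
import pickle
p=camera_params("wrist");a=snapshot("wrist");cv2.imwrite("pics/w2.png",a[:,:,::-1])
pickle.dump(p,open("pics/w2.pkl","wb"))
plan((500,215,350,55))
E
```

```text
from [ 427.1 -299.1  319.2] yaw 55.1 tilt 0.14 gap 92.8 t 1.5
14 x dx 0.132 dy -0.067 dz -0.009
```

View pics/w2.png

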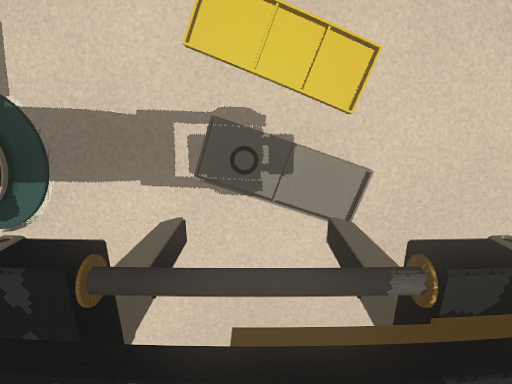

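The wrist image shows the grey tray with rim corners near (212,116), (372,172), (349,222) and (196,176), and the ring at (244,160). The yellow tray's corners are (183,45), (350,113) and (380,48), and its cross walls cross at (257,68) and (303,89).

```bash
python3 - <<'E'
from h import *
import pickle
np.set_printoptions(precision=1,suppress=True)
p=pickle.load(open("pics/w2.pkl","rb"))
g=plane(p,[(212,116),(372,172),(349,222),(196,176)],22);print(g,g.mean(0));print("ring",plane(p,(244,160),14))
d=g[1]+g[2]-g[0]-g[3];print(np.degrees(np.arctan2(d[1],d[0])),np.linalg.norm(d)/2)
y=plane(p,[(183,45),(350,113),(380,48)],22);print(y,(y[0]+y[2])/2)
e=y[1]-y[0];print(np.degrees(np.arctan2(e[1],e[0])),np.linalg.norm(e),np.linalg.norm(y[2]-y[1]))
E
```

```text
[[ 410.6 -196.2   22. ]
 [ 582.3 -430.6   22. ]
 [ 502.3 -488.5   22. ]
 [ 326.7 -260.7   22. ]] [ 455.5 -344.    22. ]
ring [[ 410.2 -286.7   14. ]]
-53.07748569424553 289.0851231653333
[[ 438.7  -83.1   22. ]
 [ 600.3 -322.1   22. ]
 [ 691.6 -262.9   22. ]] [ 565.1 -173.    22. ]
-55.93454949492363 288.51993350217197 108.83640300469501
```

Emit:
{"name": "carry_out", "arguments": {
  "plan": [
    {"dx":0.132,"dy":-0.067,"dz":-0.009,"rx":0,"ry":0,"rz":0},
    {"dx":0.132,"dy":-0.067,"dz":-0.009,"rx":0,"ry":0,"rz":0},
    {"dx":0.132,"dy":-0.067,"dz":-0.009,"rx":0,"ry":0,"rz":0},
    {"dx":0.132,"dy":-0.067,"dz":-0.009,"rx":0,"ry":0,"rz":0},
    {"dx":0.132,"dy":-0.067,"dz":-0.009,"rx":0,"ry":0,"rz":0}
  ]
}}

```text
time: 1.92
ee_pos: [452.2, -117.4, 328.5]
eef_rot: [0.888, 0.46, -0.0, -0.0]
contact_force: [0.6, -0.3, 0.9]
finger_gap: 93.1
gripper_force: 0.0
```

Emit:
{"name": "carry_out", "arguments": {
  "plan": [
    {"dx":0.132,"dy":-0.067,"dz":-0.009,"rx":0,"ry":0,"rz":0},
    {"dx":0.132,"dy":-0.067,"dz":-0.009,"rx":0,"ry":0,"rz":0},
    {"dx":0.132,"dy":-0.067,"dz":-0.009,"rx":0,"ry":0,"rz":0},
    {"dx":0.132,"dy":-0.067,"dz":-0.009,"rx":0,"ry":0,"rz":0},
    {"dx":0.132,"dy":-0.067,"dz":-0.009,"rx":0,"ry":0,"rz":0}
  ]
}}

```text
time: 2.33
ee_pos: [479.0, 66.0, 339.9]
eef_rot: [0.888, 0.46, -0.0, 0.0]
contact_force: [1.0, -0.7, -0.1]
finger_gap: 93.0
gripper_force: 0.0
```

```bash
python3 - <<'E'
from h import *
import pickle
import time
p=camera_params("wrist");a=snapshot("wrist");p=camera_params("wrist");a=snapshot("wrist");cv2.imwrite("pics/w3.png",cv2.resize(a,None,fx=1.5625,fy=1.5625,interpolation=cv2.INTER_CUBIC)[:,:,::-1]);np.save("pics/w3.npy",a)
pickle.dump(p,open("pics/w3.pkl","wb"))
plan((500,215,350,55))
E
```

```text
from [479.3  68.2 339.6] yaw 55.1 tilt 0.06 gap 93.0 t 2.4
4 x dx 0.132 dy -0.067 dz -0.01
```

View pics/w3.png

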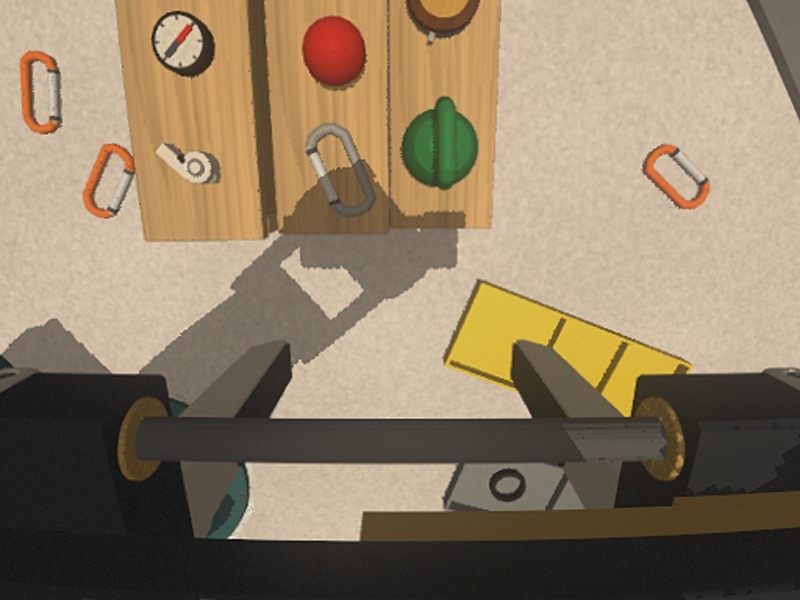

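Pixels in this 800x600 wrist view:
- Carabiner loop runs (325,125) to (358,215).
- Whistle barrel is at (198,167), with the mouthpiece tip at (162,150).
- Compass is at (182,43) and the red ball at (334,50).
- Kettlebell bar runs (447,98) to (446,188).

```bash
python3 - <<'E'
from h import *
import pickle
np.set_printoptions(precision=1,suppress=True)
p=pickle.load(open("pics/w3.pkl","rb"));a=np.load("pics/w3.npy")
q=lambda u,z:plane(p,np.array(u)/1.5625,z)
def ang(X):d=X[1]-X[0];return np.degrees(np.arctan2(d[1],d[0])),np.linalg.norm(d)
c=q([(325,125),(358,215)],90);print("car",c.mean(0),ang(c))
s=q([(310,150),(335,210)],90);print("car left side",ang(s),s); s=q([(345,137),(373,195)],90);print("car right",ang(s),s)
w=q([(198,167),(162,150)],150);print("whi",w,ang(w))
print("comp",q((182,42),146)); k=q([(447,105),(446,182)],138);print("kb",k,k.mean(0),ang(k))
for n,lo,hi in(("red",(0,170,60),(4,255,255)),("green",(50,100,30),(80,255,255))):
    b=blobs(a,lo,hi);print(n,[(cen(x)*1.5625,cv2.contourArea(x)) for x in b[:2]])
print("red",q((334,50),110)); 
E
```

```text
car [481.3 169.9  90. ] (np.float64(-105.87544306725576), np.float64(86.72611785788644))
car left side (np.float64(-103.87799938423038), np.float64(59.1762190543565)) [[468.4 202.1  90. ]
 [454.2 144.7  90. ]]
car right (np.float64(-99.5259666355032), np.float64(58.199747664733444)) [[501.8 192.5  90. ]
 [492.2 135.1  90. ]]
whi [[393.7 234.8 150. ]
 [378.3 262.4 150. ]] (np.float64(119.07755629250205), np.float64(31.66104737447644))
comp [[443.7 315.3 146. ]]
kb [[585.8 157.9 138. ]
 [551.6 108.2 138. ]] [568.7 133.1 138. ] (np.float64(-124.45715632840393), np.float64(60.32680200819355))
red [(array([332.8,  47.9]), 1179.5), (array([183.3,  33.4]), 35.0)]
green [(array([441. , 144.6]), 1609.5)]
red [[537.2 251.5 110. ]]
```

```bash
python3 - <<'E'
from h import *
plan((481,170,170,77))
E
```

```text
from [479.3  68.2 339.6] yaw 55.1 tilt 0.06 gap 93.0 t 2.4
turn 4 x rz -0.061
5 x dx 0.08 dy -0.017 dz 0.136
```

Emit:
{"name": "carry_out", "arguments": {
  "plan": [
    {"dx":0,"dy":0,"dz":0,"rx":0,"ry":0,"rz":-0.061},
    {"dx":0,"dy":0,"dz":0,"rx":0,"ry":0,"rz":-0.061},
    {"dx":0,"dy":0,"dz":0,"rx":0,"ry":0,"rz":-0.061},
    {"dx":0,"dy":0,"dz":0,"rx":0,"ry":0,"rz":-0.061}
  ],
  "claw": -0.33
}}

```text
time: 2.77
ee_pos: [479.1, 63.8, 339.5]
eef_rot: [0.782, 0.623, -0.0, -0.0]
contact_force: [0.0, -0.6, 0.1]
finger_gap: 71.1
gripper_force: 0.0
```

Emit:
{"name": "carry_out", "arguments": {
  "plan": [
    {"dx":0.08,"dy":-0.017,"dz":0.136,"rx":0,"ry":0,"rz":0},
    {"dx":0.08,"dy":-0.017,"dz":0.136,"rx":0,"ry":0,"rz":0},
    {"dx":0.08,"dy":-0.017,"dz":0.136,"rx":0,"ry":0,"rz":0},
    {"dx":0.08,"dy":-0.017,"dz":0.136,"rx":0,"ry":0,"rz":0},
    {"dx":0.08,"dy":-0.017,"dz":0.136,"rx":0,"ry":0,"rz":0}
  ]
}}

```text
time: 3.18
ee_pos: [481.1, 166.7, 168.1]
eef_rot: [0.784, 0.621, -0.0, 0.0]
contact_force: [0.4, 0.2, 0.7]
finger_gap: 61.9
gripper_force: 0.0
```

```bash
python3 - <<'E'
from h import *
import pickle
snapshot("wrist");snapshot("wrist");p=camera_params("wrist");a=snapshot("wrist");cv2.imwrite("pics/w4.png",a[:,:,::-1]);np.save("pics/w4.npy",a)
pickle.dump(p,open("pics/w4.pkl","wb"))
plan((481,170,88,77,20))
E
```

```text
from [480.2 166.6 167.4] yaw 76.9 tilt 0.28 gap 61.6 t 3.3
4 x dx 0.003 dy 0 dz 0.079
```

View pics/w4.png

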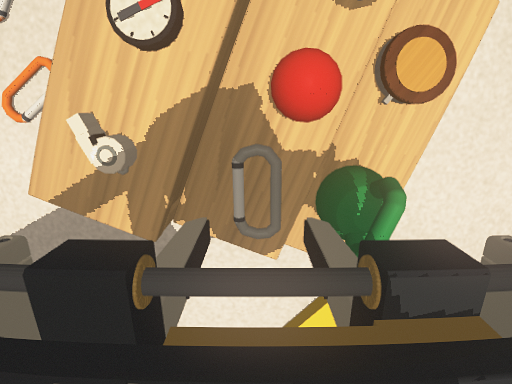

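The wrist view shows the carabiner nearly vertical, columns 233–281 and rows 145–238, midway between the fingers. The kettlebell is at (360,205) and clear of the right finger.

```bash
python3 - <<'E'
from h import *
import pickle
np.set_printoptions(precision=1,suppress=True)
p=pickle.load(open("pics/w4.pkl","rb"))
q=lambda u,z:plane(p,u,z)
def ang(X):d=X[1]-X[0];return np.degrees(np.arctan2(d[1],d[0])),np.linalg.norm(d)
e=q([(257,145),(258,238)],92);s=q([(233,185),(281,185)],92);print(e,e.mean(0),ang(e));print(s,s.mean(0),ang(s))
s=q([(234,170),(235,220)],92);print(ang(s));s=q([(280,170),(281,218)],92);print(ang(s))
print("red",q((306,84),110));w=q([(106,155),(75,120)],150);print("wh",w,ang(w));print("comp",q((145,13),146))
k=q([(385,190),(369,243)],136);print(k,ang(k))
plan((481,170,88,77,20))
E
```

```text
[[490.  213.9  92. ]
 [471.2 128.7  92. ]] [480.6 171.3  92. ] (np.float64(-102.48674531467562), np.float64(87.30140496167623))
[[461.  184.2  92. ]
 [502.9 174.5  92. ]] [482.  179.3  92. ] (np.float64(-13.035794301044383), np.float64(42.92919646344558))
(np.float64(-103.27371400319363), np.float64(47.19041893966193))
(np.float64(-100.64362648020675), np.float64(45.18840736397196))
red [[537.1 252.3 110. ]]
wh [[391.8 236.9 150. ]
 [379.5 263.6 150. ]] (np.float64(114.76095616734364), np.float64(29.418659665875218))
comp [[443.6 313.4 146. ]]
[[576.  165.3 136. ]
 [559.3 125.1 136. ]] (np.float64(-112.53243207345659), np.float64(43.491858059866225))
from [480.2 166.6 167.4] yaw 76.9 tilt 0.28 gap 61.6 t 3.3
4 x dx 0.003 dy 0 dz 0.079
```

Emit:
{"name": "carry_out", "arguments": {
  "plan": [
    {"dx":0.004,"dy":0,"dz":0.079,"rx":0,"ry":0,"rz":0},
    {"dx":0.004,"dy":0,"dz":0.079,"rx":0,"ry":0,"rz":0},
    {"dx":0.004,"dy":0,"dz":0.079,"rx":0,"ry":0,"rz":0},
    {"dx":0.004,"dy":0,"dz":0.079,"rx":0,"ry":0,"rz":0},
    {"dx":0,"dy":0,"dz":0,"rx":0,"ry":0,"rz":0}
  ]
}}

```text
time: 3.75
ee_pos: [481.6, 169.5, 89.3]
eef_rot: [0.784, 0.621, -0.001, -0.0]
contact_force: [0.3, -0.3, -1.6]
finger_gap: 62.1
gripper_force: 0.0
```

Emit:
{"name": "carry_out", "arguments": {
  "plan": [
    {"dx":0,"dy":0,"dz":0,"rx":0,"ry":0,"rz":0},
    {"dx":0,"dy":0,"dz":0,"rx":0,"ry":0,"rz":0},
    {"dx":0,"dy":0,"dz":0,"rx":0,"ry":0,"rz":0},
    {"dx":0,"dy":0,"dz":0,"rx":0,"ry":0,"rz":0},
    {"dx":0,"dy":0,"dz":0,"rx":0,"ry":0,"rz":0}
  ],
  "claw": 1
}}

```text
time: 4.17
ee_pos: [482.6, 171.1, 93.1]
eef_rot: [0.784, 0.621, 0.001, 0.0]
contact_force: [-5.0, -2.6, 14.8]
finger_gap: 38.0
gripper_force: 24.0
```

The tips started too high and rode up over the bar. I'll open, raise a little and look again.

Emit:
{"name": "carry_out", "arguments": {
  "plan": [
    {"dx":0,"dy":0,"dz":0,"rx":0,"ry":0,"rz":0},
    {"dx":0,"dy":0,"dz":0,"rx":0,"ry":0,"rz":0},
    {"dx":0,"dy":0,"dz":0,"rx":0,"ry":0,"rz":0},
    {"dx":0,"dy":0,"dz":0,"rx":0,"ry":0,"rz":0},
    {"dx":0,"dy":0,"dz":0,"rx":0,"ry":0,"rz":0}
  ],
  "claw": -0.33
}}

```text
time: 4.58
ee_pos: [482.0, 171.1, 91.2]
eef_rot: [0.784, 0.621, -0.0, 0.0]
contact_force: [-0.3, 0.4, 0.6]
finger_gap: 61.3
gripper_force: 0.0
```

Emit:
{"name": "carry_out", "arguments": {
  "plan": [
    {"dx":0,"dy":0,"dz":0.004,"rx":0,"ry":0,"rz":0},
    {"dx":0,"dy":0,"dz":0.004,"rx":0,"ry":0,"rz":0},
    {"dx":0,"dy":0,"dz":0.004,"rx":0,"ry":0,"rz":0},
    {"dx":0,"dy":0,"dz":0,"rx":0,"ry":0,"rz":0}
  ]
}}

```text
time: 4.92
ee_pos: [481.8, 171.0, 87.8]
eef_rot: [0.784, 0.621, -0.0, -0.0]
contact_force: [-0.6, 1.2, -0.8]
finger_gap: 61.9
gripper_force: 0.0
```

```bash
python3 - <<'E'
from h import *
for _ in range(4):
    o=status.get_obs();print(o["time"],o["ee_pos"].round(1),o["contact_force"].round(1),o["finger_gap"]);a=snapshot("wrist")
cv2.imwrite("pics/w5.png",a[:,:,::-1])
E
```

```text
4.9167 [481.8 171.   87.8] [-0.6  1.2 -0.8] 61.905400736620614
4.9667 [481.9 171.   87.9] [-0.2  0.3  0.3] 61.53167034590501
5.0167 [481.9 171.1  88.1] [ 0.4 -0.4 -0.8] 61.64943010627137
5.0667 [482.  171.1  88.1] [ 0.1 -0.4  1. ] 62.015538239613136
```

View pics/w5.png

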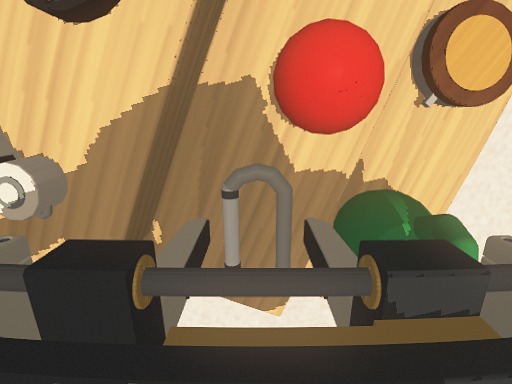

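The carabiner is still centred between the fingertips, columns 222–292, and flat. I'll go 2 mm lower and close.

Emit:
{"name": "carry_out", "arguments": {
  "plan": [
    {"dx":0,"dy":0,"dz":0.005,"rx":0,"ry":0,"rz":0},
    {"dx":0,"dy":0,"dz":0.004,"rx":0,"ry":0,"rz":0},
    {"dx":0,"dy":0,"dz":0,"rx":0,"ry":0,"rz":0},
    {"dx":0,"dy":0,"dz":0,"rx":0,"ry":0,"rz":0}
  ]
}}

```text
time: 5.45
ee_pos: [481.9, 171.1, 85.8]
eef_rot: [0.784, 0.621, -0.0, -0.0]
contact_force: [0.1, -0.0, 0.4]
finger_gap: 62.0
gripper_force: 0.0
```

Emit:
{"name": "carry_out", "arguments": {
  "plan": [
    {"dx":0,"dy":0,"dz":0,"rx":0,"ry":0,"rz":0},
    {"dx":0,"dy":0,"dz":0,"rx":0,"ry":0,"rz":0},
    {"dx":0,"dy":0,"dz":0,"rx":0,"ry":0,"rz":0},
    {"dx":0,"dy":0,"dz":0,"rx":0,"ry":0,"rz":0}
  ],
  "claw": 1
}}

```text
time: 5.78
ee_pos: [482.0, 171.1, 86.0]
eef_rot: [0.784, 0.621, 0.0, 0.0]
contact_force: [0.0, 0.0, 0.1]
finger_gap: 43.0
gripper_force: 30.0
```

```bash
python3 - <<'E'
from h import *
plan((482,171,200,77,30),(517,-98,200,124),(517,-98,60,124))
E
```

```text
from [482.  171.1  86. ] yaw 76.8 tilt 0.01 gap 43.0 t 5.8
4 x dx -0 dy -0 dz -0.114
turn 7 x rz -0.075
7 x dx -0.139 dy -0.07 dz -0
4 x dx 0.001 dy 0.001 dz 0.14
```

Emit:
{"name": "carry_out", "arguments": {
  "plan": [
    {"dx":0,"dy":0,"dz":-0.06,"rx":0,"ry":0,"rz":0},
    {"dx":0,"dy":0,"dz":-0.1,"rx":0,"ry":0,"rz":0},
    {"dx":0,"dy":0,"dz":-0.1,"rx":0,"ry":0,"rz":0},
    {"dx":0,"dy":0,"dz":-0.1,"rx":0,"ry":0,"rz":0},
    {"dx":0,"dy":0,"dz":-0.1,"rx":0,"ry":0,"rz":0}
  ]
}}

```text
time: 6.2
ee_pos: [481.7, 171.0, 202.0]
eef_rot: [0.784, 0.621, -0.0, -0.0]
contact_force: [1.1, 0.0, -0.7]
finger_gap: 43.0
gripper_force: 30.0
```

Emit:
{"name": "carry_out", "arguments": {
  "plan": [
    {"dx":0,"dy":0,"dz":0,"rx":0,"ry":0,"rz":-0.07},
    {"dx":0,"dy":0,"dz":0,"rx":0,"ry":0,"rz":-0.07},
    {"dx":0,"dy":0,"dz":0,"rx":0,"ry":0,"rz":-0.07},
    {"dx":0,"dy":0,"dz":0,"rx":0,"ry":0,"rz":-0.07},
    {"dx":0,"dy":0,"dz":0,"rx":0,"ry":0,"rz":-0.07}
  ]
}}

```text
time: 6.62
ee_pos: [481.9, 171.1, 200.8]
eef_rot: [0.583, 0.812, -0.0, -0.0]
contact_force: [-0.6, 0.3, -1.4]
finger_gap: 43.4
gripper_force: 30.0
```

Emit:
{"name": "carry_out", "arguments": {
  "plan": [
    {"dx":0,"dy":0,"dz":0,"rx":0,"ry":0,"rz":-0.07},
    {"dx":0,"dy":0,"dz":0,"rx":0,"ry":0,"rz":-0.07},
    {"dx":0,"dy":0,"dz":0,"rx":0,"ry":0,"rz":-0.035},
    {"dx":-0.139,"dy":-0.07,"dz":0,"rx":0,"ry":0,"rz":0},
    {"dx":-0.139,"dy":-0.07,"dz":0,"rx":0,"ry":0,"rz":0}
  ]
}}

```text
time: 7.03
ee_pos: [491.6, 94.1, 200.7]
eef_rot: [0.467, 0.884, -0.0, -0.0]
contact_force: [0.8, -0.3, -1.1]
finger_gap: 42.7
gripper_force: 30.0
```

Emit:
{"name": "carry_out", "arguments": {
  "plan": [
    {"dx":-0.139,"dy":-0.07,"dz":0,"rx":0,"ry":0,"rz":0},
    {"dx":-0.139,"dy":-0.07,"dz":0,"rx":0,"ry":0,"rz":0},
    {"dx":-0.139,"dy":-0.07,"dz":0,"rx":0,"ry":0,"rz":0},
    {"dx":-0.139,"dy":-0.07,"dz":0,"rx":0,"ry":0,"rz":0},
    {"dx":-0.139,"dy":-0.07,"dz":0,"rx":0,"ry":0,"rz":0}
  ]
}}

```text
time: 7.45
ee_pos: [516.5, -101.0, 201.0]
eef_rot: [0.469, 0.883, 0.0, 0.0]
contact_force: [1.2, 0.7, -1.1]
finger_gap: 43.0
gripper_force: 30.0
```

```bash
python3 - <<'E'
from h import *
import pickle
snapshot("wrist");snapshot("wrist");p=camera_params("wrist");a=snapshot("wrist");cv2.imwrite("pics/w6.png",a[:,:,::-1]);np.save("pics/w6.npy",a)
pickle.dump(p,open("pics/w6.pkl","wb"))
plan((517,-98,60,124))
E
```

```text
from [ 516.6 -101.2  200.5] yaw 123.9 tilt 0.05 gap 43.0 t 7.6
4 x dx 0.002 dy 0.002 dz 0.14
```

View pics/w6.png

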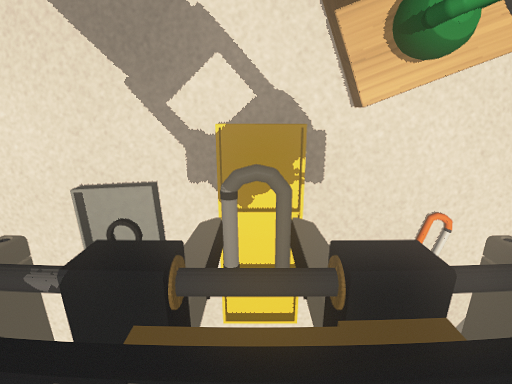

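The carabiner is held flat at columns 222–292. The yellow tray's near-end corners are at (217,124) and (305,124), with the cross wall at row 210, columns 219–301.

```bash
python3 - <<'E'
from h import *
import pickle
np.set_printoptions(precision=1,suppress=True)
p=pickle.load(open("pics/w6.pkl","rb"))
e=plane(p,[(217,123.5),(305,124)],22);w=plane(p,[(219,210),(301,210)],18);print(e,np.linalg.norm(e[1]-e[0]),w)
d=e[0]-e[1];h=np.degrees(np.arctan2(d[1],d[0]))-90;u=np.array([np.cos(np.radians(h)),np.sin(np.radians(h))])
m=e.mean(0)[:2];print("heading",h,"centre",m+148*u,"from 56:",m+148*np.array([np.cos(np.radians(56)),-np.sin(np.radians(56))]),"comp",m+60*u)
print("wall mid",w.mean(0),"dist end->wall",np.linalg.norm(w.mean(0)[:2]-m))
E
```

```text
[[441.  -77.6  22. ]
 [531.1 -18.   22. ]] 108.02083695703101 [[ 502.5 -173.1   18. ]
 [ 594.3 -111.6   18. ]]
heading -236.4928466822212 centre [404.4  75.6] from 56: [ 568.8 -170.5] comp [452.9   2.3]
wall mid [ 548.4 -142.4   18. ] dist end->wall 113.29744758286661
```

Emit:
{"name": "carry_out", "arguments": {
  "plan": [
    {"dx":0.002,"dy":0,"dz":0.14,"rx":0,"ry":0,"rz":0},
    {"dx":0.002,"dy":0,"dz":0.14,"rx":0,"ry":0,"rz":0},
    {"dx":0.002,"dy":0,"dz":0.14,"rx":0,"ry":0,"rz":0},
    {"dx":0.002,"dy":0.002,"dz":0.14,"rx":0,"ry":0,"rz":0},
    {"dx":0.002,"dy":0.002,"dz":0.14,"rx":0,"ry":0,"rz":0}
  ]
}}

```text
time: 8.02
ee_pos: [515.9, -95.1, 24.5]
eef_rot: [0.468, 0.883, 0.0, 0.0]
contact_force: [0.5, 0.2, -1.1]
finger_gap: 43.0
gripper_force: 30.0
```

Emit:
{"name": "carry_out", "arguments": {
  "plan": [
    {"dx":0,"dy":0,"dz":0.02,"rx":0,"ry":0,"rz":0},
    {"dx":0,"dy":0,"dz":0.02,"rx":0,"ry":0,"rz":0},
    {"dx":0,"dy":0,"dz":0.016,"rx":0,"ry":0,"rz":0},
    {"dx":0,"dy":0,"dz":0.012,"rx":0,"ry":0,"rz":0},
    {"dx":0,"dy":0,"dz":0,"rx":0,"ry":0,"rz":0}
  ]
}}

```text
time: 8.43
ee_pos: [516.9, -96.4, 10.2]
eef_rot: [0.469, 0.883, 0.0, 0.001]
contact_force: [0.5, -0.6, -0.8]
finger_gap: 42.9
gripper_force: 30.0
```

Emit:
{"name": "carry_out", "arguments": {
  "plan": [
    {"dx":0,"dy":0,"dz":0.008,"rx":0,"ry":0,"rz":0},
    {"dx":0,"dy":0,"dz":0.004,"rx":0,"ry":0,"rz":0},
    {"dx":0,"dy":0,"dz":0,"rx":0,"ry":0,"rz":0},
    {"dx":0,"dy":0,"dz":0,"rx":0,"ry":0,"rz":0}
  ]
}}

```text
time: 8.77
ee_pos: [516.3, -96.5, 6.2]
eef_rot: [0.469, 0.883, 0.0, 0.0]
contact_force: [-0.1, -0.2, -0.3]
finger_gap: 43.0
gripper_force: 30.0
```

Emit:
{"name": "carry_out", "arguments": {
  "plan": [
    {"dx":0,"dy":0,"dz":0,"rx":0,"ry":0,"rz":0},
    {"dx":0,"dy":0,"dz":0,"rx":0,"ry":0,"rz":0},
    {"dx":0,"dy":0,"dz":0,"rx":0,"ry":0,"rz":0},
    {"dx":0,"dy":0,"dz":0,"rx":0,"ry":0,"rz":0}
  ],
  "claw": -0.2
}}

```text
time: 9.1
ee_pos: [516.2, -96.5, 6.0]
eef_rot: [0.469, 0.883, 0.0, 0.0]
contact_force: [0.3, -0.2, -0.5]
finger_gap: 55.8
gripper_force: 0.0
```

Emit:
{"name": "carry_out", "arguments": {
  "plan": [
    {"dx":0,"dy":0,"dz":-0.06,"rx":0,"ry":0,"rz":0},
    {"dx":0,"dy":0,"dz":-0.16,"rx":0,"ry":0,"rz":0},
    {"dx":0,"dy":0,"dz":-0.16,"rx":0,"ry":0,"rz":0},
    {"dx":0,"dy":0,"dz":-0.16,"rx":0,"ry":0,"rz":0},
    {"dx":0,"dy":0,"dz":-0.16,"rx":0,"ry":0,"rz":0}
  ]
}}

```text
time: 9.52
ee_pos: [515.8, -96.4, 182.9]
eef_rot: [0.469, 0.883, -0.0, 0.0]
contact_force: [-0.5, 0.1, 0.7]
finger_gap: 55.8
gripper_force: 0.0
```

Emit:
{"name": "carry_out", "arguments": {
  "plan": [
    {"dx":0,"dy":0,"dz":-0.16,"rx":0,"ry":0,"rz":0},
    {"dx":0,"dy":0,"dz":-0.06,"rx":0,"ry":0,"rz":0},
    {"dx":0,"dy":0,"dz":0,"rx":0,"ry":0,"rz":0}
  ]
}}

```text
time: 9.77
ee_pos: [517.3, -96.7, 240.6]
eef_rot: [0.469, 0.883, 0.001, 0.003]
contact_force: [-0.2, 0.6, -0.2]
finger_gap: 55.7
gripper_force: 0.0
```

```bash
python3 - <<'E'
from h import *
import pickle
snapshot("wrist");p=camera_params("wrist");a=snapshot("wrist");cv2.imwrite("pics/w7.png",a[:,:,::-1])
m=a[90:300,150:380];cs=blobs(a,(20,120,90),(35,255,255),200);
plan((395,225,230,103))
E
```

```text
from [516.2 -96.4 235.5] yaw 124.1 tilt 0.01 gap 55.8 t 9.9
turn 4 x rz 0.059
9 x dx 0.151 dy -0.021 dz 0.002
```

View pics/w7.png

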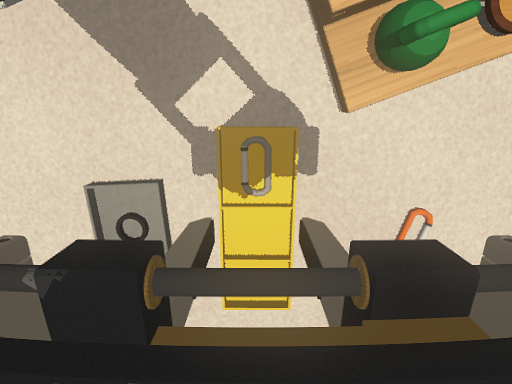

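The carabiner lies centred and lengthways in the longest compartment, at (256,166). Next is the whistle.

Emit:
{"name": "carry_out", "arguments": {
  "plan": [
    {"dx":0,"dy":0,"dz":0,"rx":0,"ry":0,"rz":0.059},
    {"dx":0,"dy":0,"dz":0,"rx":0,"ry":0,"rz":0.059},
    {"dx":0,"dy":0,"dz":0,"rx":0,"ry":0,"rz":0.059},
    {"dx":0,"dy":0,"dz":0,"rx":0,"ry":0,"rz":0.059}
  ],
  "claw": 0
}}

```text
time: 10.2
ee_pos: [515.7, -96.3, 233.6]
eef_rot: [0.625, 0.78, -0.001, -0.001]
contact_force: [1.1, 0.0, -0.9]
finger_gap: 46.7
gripper_force: 0.0
```

Emit:
{"name": "carry_out", "arguments": {
  "plan": [
    {"dx":0.151,"dy":-0.021,"dz":0.002,"rx":0,"ry":0,"rz":0},
    {"dx":0.151,"dy":-0.021,"dz":0.002,"rx":0,"ry":0,"rz":0},
    {"dx":0.151,"dy":-0.021,"dz":0.002,"rx":0,"ry":0,"rz":0},
    {"dx":0.151,"dy":-0.021,"dz":0.002,"rx":0,"ry":0,"rz":0},
    {"dx":0.151,"dy":-0.021,"dz":0.002,"rx":0,"ry":0,"rz":0}
  ]
}}

```text
time: 10.62
ee_pos: [447.2, 83.0, 231.2]
eef_rot: [0.624, 0.781, -0.001, -0.001]
contact_force: [0.3, 0.2, 0.6]
finger_gap: 46.8
gripper_force: 0.0
```

Emit:
{"name": "carry_out", "arguments": {
  "plan": [
    {"dx":0.151,"dy":-0.021,"dz":0.002,"rx":0,"ry":0,"rz":0},
    {"dx":0.151,"dy":-0.021,"dz":0.002,"rx":0,"ry":0,"rz":0},
    {"dx":0.151,"dy":-0.021,"dz":0.002,"rx":0,"ry":0,"rz":0},
    {"dx":0.1,"dy":-0.015,"dz":0.002,"rx":0,"ry":0,"rz":0},
    {"dx":0,"dy":0,"dz":0,"rx":0,"ry":0,"rz":0}
  ]
}}

```text
time: 11.03
ee_pos: [396.9, 215.3, 229.2]
eef_rot: [0.622, 0.783, -0.001, -0.001]
contact_force: [-0.8, 0.4, -0.5]
finger_gap: 46.4
gripper_force: 0.0
```

```bash
python3 - <<'E'
from h import *
import pickle
snapshot("wrist");snapshot("wrist");p=camera_params("wrist");a=snapshot("wrist");pickle.dump(p,open("pics/w8.pkl","wb"));np.save("pics/w8.npy",a)
cv2.imwrite("pics/w8.png",cv2.resize(a[:240,100:420],(800,600),interpolation=cv2.INTER_CUBIC)[:,:,::-1])
plan((392,236,150,103))
E
```

```text
from [398.7 212.  230. ] yaw 102.9 tilt 0.12 gap 46.4 t 11.2
3 x dx 0.033 dy -0.002 dz 0.107
```

View pics/w8.png

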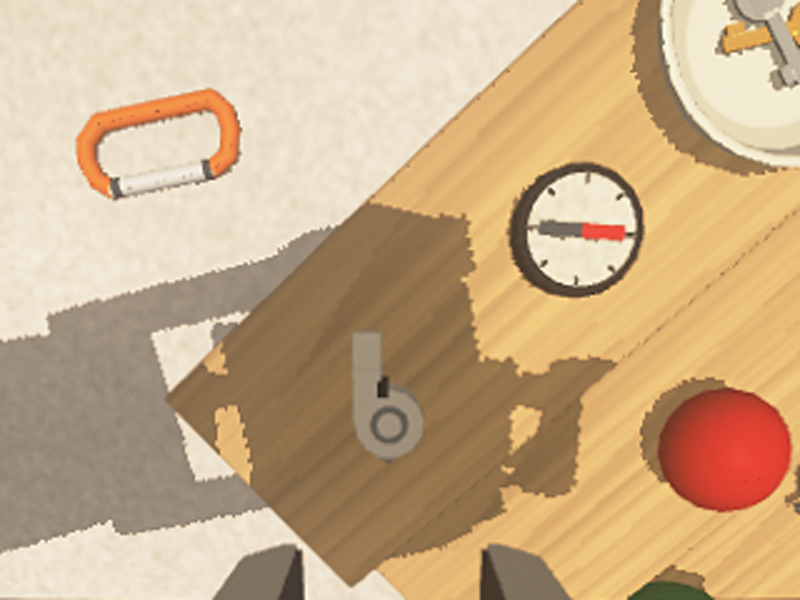

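In the crop the whistle is upright in the image, with its barrel at (389,424) and mouthpiece tip at (366,333), so yaw 103° fits its sides. The compass face is at (580,229) and the red ball at (725,450).

```bash
python3 - <<'E'
from h import *
import pickle
np.set_printoptions(precision=1,suppress=True)
p=pickle.load(open("pics/w8.pkl","rb"))
q=lambda u,z:plane(p,np.array(u)/2.5+[100,0],z)
def ang(X):d=X[1]-X[0];return np.degrees(np.arctan2(d[1],d[0])),np.linalg.norm(d)
b=q([(389,424),(366,333)],150);print(b,ang(b));e=q([(354,430),(353,336)],145);print("edge",ang(e))
s=q([(354,425),(424,425)],142);print("width",ang(s),s.mean(0));x=q([(366,333),(389,460)],[145]);print("len",ang(x))
print("compass",q((578,229),146),"ball",q((725,450),110))
M=b[0]
plan((M[0],M[1],200,103),(M[0],M[1],135,103,20))
E
```

```text
[[391.8 236.9 150. ]
 [376.6 266.9 150. ]] (np.float64(116.85944067531504), np.float64(33.578309215684264))
edge (np.float64(102.77114658443175), np.float64(34.472255330211944))
width (np.float64(12.964742384931476), np.float64(26.318777127265196)) [392.2 235.  142. ]
len (np.float64(-67.13153959164575), np.float64(47.749728474461))
compass [[440.5 318.1 146. ]] ball [[537.6 251.1 110. ]]
from [398.7 212.  230. ] yaw 102.9 tilt 0.12 gap 46.4 t 11.2
1 x dx 0.103 dy -0.005 dz 0.12
4 x dx 0 dy 0 dz 0.065
```

Emit:
{"name": "carry_out", "arguments": {
  "plan": [
    {"dx":0.1,"dy":-0.005,"dz":0.12,"rx":0,"ry":0,"rz":0},
    {"dx":0,"dy":0,"dz":0.08,"rx":0,"ry":0,"rz":0},
    {"dx":0,"dy":0,"dz":0.08,"rx":0,"ry":0,"rz":0},
    {"dx":0,"dy":0,"dz":0.06,"rx":0,"ry":0,"rz":0},
    {"dx":0,"dy":0,"dz":0,"rx":0,"ry":0,"rz":0}
  ]
}}

```text
time: 11.6
ee_pos: [391.5, 234.6, 142.6]
eef_rot: [0.624, 0.781, -0.002, -0.001]
contact_force: [0.3, -0.2, -0.1]
finger_gap: 47.1
gripper_force: 0.0
```

```bash
python3 - <<'E'
from h import *
snapshot("wrist");snapshot("wrist")
plan((391.8,236.5,134,103,20))
E
```

```text
from [392.5 235.4 146.3] yaw 102.7 tilt 0.06 gap 46.7 t 11.7
1 x dx 0.005 dy -0.002 dz 0.049
```

Emit:
{"name": "carry_out", "arguments": {
  "plan": [
    {"dx":0.005,"dy":-0.002,"dz":0.025,"rx":0,"ry":0,"rz":0},
    {"dx":0,"dy":0,"dz":0.024,"rx":0,"ry":0,"rz":0},
    {"dx":0,"dy":0,"dz":0,"rx":0,"ry":0,"rz":0},
    {"dx":0,"dy":0,"dz":0,"rx":0,"ry":0,"rz":0},
    {"dx":0,"dy":0,"dz":0,"rx":0,"ry":0,"rz":0}
  ]
}}

```text
time: 12.12
ee_pos: [391.6, 237.5, 134.5]
eef_rot: [0.624, 0.782, 0.0, 0.0]
contact_force: [0.7, 0.4, 0.6]
finger_gap: 46.6
gripper_force: 0.0
```

Emit:
{"name": "carry_out", "arguments": {
  "plan": [
    {"dx":0,"dy":0,"dz":0,"rx":0,"ry":0,"rz":0},
    {"dx":0,"dy":0,"dz":0,"rx":0,"ry":0,"rz":0},
    {"dx":0,"dy":0,"dz":0,"rx":0,"ry":0,"rz":0},
    {"dx":0,"dy":0,"dz":0,"rx":0,"ry":0,"rz":0},
    {"dx":0,"dy":0,"dz":0,"rx":0,"ry":0,"rz":0}
  ],
  "claw": 1
}}

```text
time: 12.53
ee_pos: [391.5, 237.5, 134.3]
eef_rot: [0.624, 0.782, 0.0, 0.0]
contact_force: [0.1, -0.1, 1.4]
finger_gap: 25.9
gripper_force: 30.0
```

```bash
python3 - <<'E'
from h import *
# whistle -> short comp at x=+14 : centre(567,-171), heading -56.2
h=np.radians(-56.2);u=np.array([np.cos(h),np.sin(h)]);C=np.array([567,-171])
for x in(14,102):print(x,C+x*u)
a=np.radians(123.8);xt=np.array([np.cos(a),np.sin(a)])
# whistle centre is 10 mm to tool +x of barrel grip -> TCP = mid - 10*xt
t=C+14*u-10*xt;print(t)
plan((392,236,230,103),(*t,230,123.8))
E
```

```text
14 [ 574.78813862 -182.63378257]
102 [ 623.74215278 -255.76041587]
[ 580.35109477 -190.94362726]
from [391.5 237.5 134.3] yaw 102.8 tilt 0.01 gap 25.9 t 12.5
3 x dx -0.002 dy 0 dz -0.128
turn 3 x rz -0.078
12 x dx -0.153 dy -0.027 dz 0
```

Emit:
{"name": "carry_out", "arguments": {
  "plan": [
    {"dx":0,"dy":0,"dz":-0.128,"rx":0,"ry":0,"rz":0},
    {"dx":0,"dy":0,"dz":-0.128,"rx":0,"ry":0,"rz":0},
    {"dx":0,"dy":0,"dz":-0.128,"rx":0,"ry":0,"rz":-0.078},
    {"dx":0,"dy":0,"dz":0,"rx":0,"ry":0,"rz":-0.078},
    {"dx":0,"dy":0,"dz":0,"rx":0,"ry":0,"rz":-0.078}
  ]
}}

```text
time: 12.95
ee_pos: [392.0, 237.8, 232.3]
eef_rot: [0.468, 0.884, 0.001, 0.001]
contact_force: [-0.0, -0.8, -0.1]
finger_gap: 25.5
gripper_force: 30.0
```

Emit:
{"name": "carry_out", "arguments": {
  "plan": [
    {"dx":-0.153,"dy":-0.027,"dz":0,"rx":0,"ry":0,"rz":0},
    {"dx":-0.153,"dy":-0.027,"dz":0,"rx":0,"ry":0,"rz":0},
    {"dx":-0.153,"dy":-0.027,"dz":0,"rx":0,"ry":0,"rz":0},
    {"dx":-0.153,"dy":-0.027,"dz":0,"rx":0,"ry":0,"rz":0},
    {"dx":-0.153,"dy":-0.027,"dz":0,"rx":0,"ry":0,"rz":0}
  ]
}}

```text
time: 13.37
ee_pos: [470.4, 58.1, 230.3]
eef_rot: [0.47, 0.883, 0.0, 0.0]
contact_force: [0.1, -0.3, -0.4]
finger_gap: 25.6
gripper_force: 30.0
```

Emit:
{"name": "carry_out", "arguments": {
  "plan": [
    {"dx":-0.153,"dy":-0.027,"dz":0,"rx":0,"ry":0,"rz":0},
    {"dx":-0.153,"dy":-0.027,"dz":0,"rx":0,"ry":0,"rz":0},
    {"dx":-0.153,"dy":-0.027,"dz":0,"rx":0,"ry":0,"rz":0},
    {"dx":-0.153,"dy":-0.027,"dz":0,"rx":0,"ry":0,"rz":0},
    {"dx":-0.153,"dy":-0.027,"dz":0,"rx":0,"ry":0,"rz":0}
  ]
}}

```text
time: 13.78
ee_pos: [549.1, -119.8, 230.2]
eef_rot: [0.47, 0.882, 0.0, 0.0]
contact_force: [0.3, 0.3, 0.4]
finger_gap: 25.3
gripper_force: 30.0
```

Emit:
{"name": "carry_out", "arguments": {
  "plan": [
    {"dx":-0.153,"dy":-0.027,"dz":0,"rx":0,"ry":0,"rz":0},
    {"dx":-0.153,"dy":-0.027,"dz":0,"rx":0,"ry":0,"rz":0},
    {"dx":0,"dy":0,"dz":0.14,"rx":0,"ry":0,"rz":0},
    {"dx":0,"dy":0,"dz":0.14,"rx":0,"ry":0,"rz":0},
    {"dx":0,"dy":0,"dz":0.14,"rx":0,"ry":0,"rz":0}
  ]
}}

```text
time: 14.2
ee_pos: [580.2, -189.5, 123.7]
eef_rot: [0.471, 0.882, 0.0, 0.0]
contact_force: [1.0, -0.1, -0.7]
finger_gap: 25.6
gripper_force: 30.0
```

Emit:
{"name": "carry_out", "arguments": {
  "plan": [
    {"dx":0,"dy":0,"dz":0.12,"rx":0,"ry":0,"rz":0},
    {"dx":0,"dy":0,"dz":0.1,"rx":0,"ry":0,"rz":0},
    {"dx":0,"dy":0,"dz":0,"rx":0,"ry":0,"rz":0},
    {"dx":0,"dy":0,"dz":0,"rx":0,"ry":0,"rz":0},
    {"dx":0,"dy":0,"dz":0,"rx":0,"ry":0,"rz":0}
  ]
}}

```text
time: 14.62
ee_pos: [580.9, -189.0, 72.1]
eef_rot: [0.47, 0.882, 0.0, 0.001]
contact_force: [-0.1, 0.1, 0.0]
finger_gap: 25.1
gripper_force: 30.0
```

```bash
python3 - <<'E'
from h import *
snapshot("wrist");plan((580.3,-191,9.5,123.8,10))
E
```

```text
from [ 581.1 -189.1   72.5] yaw 123.9 tilt 0.16 gap 25.2 t 14.7
7 x dx -0.001 dy -0.001 dz 0.036
```

Emit:
{"name": "carry_out", "arguments": {
  "plan": [
    {"dx":-0.003,"dy":-0.003,"dz":0.08,"rx":0,"ry":0,"rz":0},
    {"dx":-0.002,"dy":-0.002,"dz":0.08,"rx":0,"ry":0,"rz":0},
    {"dx":0,"dy":0,"dz":0.04,"rx":0,"ry":0,"rz":0},
    {"dx":0,"dy":0,"dz":0.03,"rx":0,"ry":0,"rz":0},
    {"dx":0,"dy":0,"dz":0.02,"rx":0,"ry":0,"rz":0}
  ]
}}

```text
time: 15.08
ee_pos: [580.2, -190.6, 8.1]
eef_rot: [0.47, 0.883, 0.0, 0.0]
contact_force: [-1.6, 1.0, 29.9]
finger_gap: 25.1
gripper_force: 30.0
```

Emit:
{"name": "carry_out", "arguments": {
  "plan": [
    {"dx":0,"dy":0,"dz":0,"rx":0,"ry":0,"rz":0},
    {"dx":0,"dy":0,"dz":0,"rx":0,"ry":0,"rz":0},
    {"dx":0,"dy":0,"dz":0,"rx":0,"ry":0,"rz":0},
    {"dx":0,"dy":0,"dz":0,"rx":0,"ry":0,"rz":0}
  ]
}}

```text
time: 15.42
ee_pos: [580.2, -190.5, 8.4]
eef_rot: [0.47, 0.882, 0.0, 0.0]
contact_force: [-0.0, 0.4, 0.2]
finger_gap: 25.4
gripper_force: 29.9
```

Emit:
{"name": "carry_out", "arguments": {
  "plan": [
    {"dx":0,"dy":0,"dz":0,"rx":0,"ry":0,"rz":0},
    {"dx":0,"dy":0,"dz":0,"rx":0,"ry":0,"rz":0},
    {"dx":0,"dy":0,"dz":0,"rx":0,"ry":0,"rz":0},
    {"dx":0,"dy":0,"dz":0,"rx":0,"ry":0,"rz":0}
  ],
  "claw": 0
}}

```text
time: 15.75
ee_pos: [579.8, -190.5, 7.7]
eef_rot: [0.47, 0.882, 0.0, 0.0]
contact_force: [-0.8, -0.7, -0.1]
finger_gap: 44.7
gripper_force: 0.0
```

Emit:
{"name": "carry_out", "arguments": {
  "plan": [
    {"dx":0,"dy":0,"dz":-0.06,"rx":0,"ry":0,"rz":0},
    {"dx":0,"dy":0,"dz":-0.16,"rx":0,"ry":0,"rz":0},
    {"dx":0,"dy":0,"dz":-0.16,"rx":0,"ry":0,"rz":0.075},
    {"dx":0,"dy":0,"dz":-0.16,"rx":0,"ry":0,"rz":0.075},
    {"dx":0,"dy":0,"dz":-0.16,"rx":0,"ry":0,"rz":0.075}
  ]
}}

```text
time: 16.17
ee_pos: [579.4, -190.3, 184.6]
eef_rot: [0.62, 0.784, 0.0, -0.0]
contact_force: [0.4, -0.7, 0.5]
finger_gap: 46.4
gripper_force: 0.0
```

Emit:
{"name": "carry_out", "arguments": {
  "plan": [
    {"dx":0,"dy":0,"dz":-0.16,"rx":0,"ry":0,"rz":0.075},
    {"dx":0,"dy":0,"dz":-0.06,"rx":0,"ry":0,"rz":0.075},
    {"dx":0,"dy":0,"dz":0,"rx":0,"ry":0,"rz":0},
    {"dx":0,"dy":0,"dz":0,"rx":0,"ry":0,"rz":0}
  ]
}}

```text
time: 16.5
ee_pos: [580.0, -190.5, 238.2]
eef_rot: [0.706, 0.709, 0.0, 0.001]
contact_force: [0.4, 0.4, -0.6]
finger_gap: 46.3
gripper_force: 0.0
```

```bash
python3 - <<'E'
from h import *
snapshot("wrist");plan((447,250,240,90))
E
```

```text
from [ 579.6 -190.4  236.7] yaw 90.3 tilt 0.05 gap 46.3 t 16.6
12 x dx 0.147 dy -0.043 dz -0.001
```

Move over, then measure the compass face by mask instead of by viewing.

Emit:
{"name": "carry_out", "arguments": {
  "plan": [
    {"dx":0.147,"dy":-0.043,"dz":0,"rx":0,"ry":0,"rz":0},
    {"dx":0.147,"dy":-0.043,"dz":0,"rx":0,"ry":0,"rz":0},
    {"dx":0.147,"dy":-0.043,"dz":0,"rx":0,"ry":0,"rz":0},
    {"dx":0.147,"dy":-0.043,"dz":0,"rx":0,"ry":0,"rz":0},
    {"dx":0.147,"dy":-0.043,"dz":0,"rx":0,"ry":0,"rz":0}
  ],
  "claw": -0.4
}}

```text
time: 16.97
ee_pos: [524.3, -5.4, 235.5]
eef_rot: [0.706, 0.709, -0.001, -0.001]
contact_force: [1.2, -0.2, 0.2]
finger_gap: 65.3
gripper_force: 0.0
```

Emit:
{"name": "carry_out", "arguments": {
  "plan": [
    {"dx":0.147,"dy":-0.043,"dz":0,"rx":0,"ry":0,"rz":0},
    {"dx":0.147,"dy":-0.043,"dz":0,"rx":0,"ry":0,"rz":0},
    {"dx":0.147,"dy":-0.043,"dz":0,"rx":0,"ry":0,"rz":0},
    {"dx":0.147,"dy":-0.043,"dz":0,"rx":0,"ry":0,"rz":0},
    {"dx":0.147,"dy":-0.043,"dz":0,"rx":0,"ry":0,"rz":0}
  ]
}}

```text
time: 17.38
ee_pos: [470.0, 178.2, 235.8]
eef_rot: [0.705, 0.709, -0.001, -0.001]
contact_force: [-0.0, 0.6, -0.1]
finger_gap: 64.9
gripper_force: 0.0
```

Emit:
{"name": "carry_out", "arguments": {
  "plan": [
    {"dx":0.147,"dy":-0.043,"dz":0,"rx":0,"ry":0,"rz":0},
    {"dx":0.1,"dy":-0.04,"dz":0,"rx":0,"ry":0,"rz":0},
    {"dx":0,"dy":0,"dz":0,"rx":0,"ry":0,"rz":0},
    {"dx":0,"dy":0,"dz":0,"rx":0,"ry":0,"rz":0},
    {"dx":0,"dy":0,"dz":0,"rx":0,"ry":0,"rz":0}
  ]
}}

```text
time: 17.8
ee_pos: [450.4, 238.0, 236.4]
eef_rot: [0.706, 0.709, -0.001, -0.0]
contact_force: [0.5, 0.1, 0.1]
finger_gap: 65.2
gripper_force: 0.0
```

```bash
python3 - <<'E'
from h import *
np.set_printoptions(precision=1,suppress=True)
snapshot("wrist");p=camera_params("wrist");a=snapshot("wrist");cv2.imwrite("pics/w9.png",a[:,:,::-1])
# project expected compass, then fit dark case + face by mask around it
u=cv2.projectPoints(np.array([[441.,317.,146.]]),p["rvec"],p["tvec"],p["intrinsics"],p["dist"])[0].ravel();print("exp",u)
x,y=u.astype(int);r=45;g=a[max(0,y-r):y+r,x-r:x+r].copy();o=np.array([x-r,max(0,y-r)])
hsv=cv2.cvtColor(g,cv2.COLOR_RGB2HSV)
red=blobs(g,(0,170,80),(8,255,255),5);print("needle red",[cen(c)+o for c in red])
face=cv2.inRange(hsv,np.array((0,0,150)),np.array((40,60,255)))
cs=[c for c in cv2.findContours(cv2.morphologyEx(face,cv2.MORPH_CLOSE,np.ones((9,9))),cv2.RETR_EXTERNAL,cv2.CHAIN_APPROX_NONE)[0] if cv2.contourArea(c)>100]
for c in cs:
    (cx,cy),rr=cv2.minEnclosingCircle(c);print("face",np.array([cx,cy])+o,rr,cv2.contourArea(c),plane(p,np.array([cx,cy])+o,146))
plan((441,317,160,90))
E
```

```text
exp [246. 108.]
needle red [array([254.6, 105. ])]
face [246.3 106. ] 21.10896110534668 1256.0 [[441.2 318.8 146. ]]
from [450.8 237.5 237. ] yaw 90.1 tilt 0.06 gap 65.1 t 17.9
3 x dx 0.106 dy -0.013 dz 0.103
```

Emit:
{"name": "carry_out", "arguments": {
  "plan": [
    {"dx":0.108,"dy":-0.013,"dz":0.1,"rx":0,"ry":0,"rz":0},
    {"dx":0.108,"dy":-0.013,"dz":0.1,"rx":0,"ry":0,"rz":0},
    {"dx":0.108,"dy":-0.013,"dz":0.1,"rx":0,"ry":0,"rz":0},
    {"dx":0,"dy":0,"dz":0,"rx":0,"ry":0,"rz":0},
    {"dx":0,"dy":0,"dz":0,"rx":0,"ry":0,"rz":0}
  ]
}}

```text
time: 18.32
ee_pos: [440.3, 319.0, 160.9]
eef_rot: [0.706, 0.708, -0.002, -0.0]
contact_force: [0.2, 0.1, 1.1]
finger_gap: 64.9
gripper_force: 0.0
```

```bash
python3 - <<'E'
from h import *
snapshot("wrist");snapshot("wrist");plan((441.2,318.8,135,90,10))
E
```

```text
from [441.2 318.6 163.4] yaw 90.1 tilt 0.04 gap 65.2 t 18.4
3 x dx 0 dy -0 dz 0.038
```

Emit:
{"name": "carry_out", "arguments": {
  "plan": [
    {"dx":0,"dy":0,"dz":0.038,"rx":0,"ry":0,"rz":0},
    {"dx":0,"dy":0,"dz":0.038,"rx":0,"ry":0,"rz":0},
    {"dx":0,"dy":0,"dz":0.036,"rx":0,"ry":0,"rz":0},
    {"dx":0,"dy":0,"dz":0,"rx":0,"ry":0,"rz":0},
    {"dx":0,"dy":0,"dz":0,"rx":0,"ry":0,"rz":0}
  ]
}}

```text
time: 18.83
ee_pos: [440.4, 319.0, 134.0]
eef_rot: [0.706, 0.708, -0.001, -0.0]
contact_force: [0.3, -0.5, -0.3]
finger_gap: 65.1
gripper_force: 0.0
```

Emit:
{"name": "carry_out", "arguments": {
  "plan": [
    {"dx":0,"dy":0,"dz":0,"rx":0,"ry":0,"rz":0},
    {"dx":0,"dy":0,"dz":0,"rx":0,"ry":0,"rz":0},
    {"dx":0,"dy":0,"dz":0,"rx":0,"ry":0,"rz":0},
    {"dx":0,"dy":0,"dz":0,"rx":0,"ry":0,"rz":0},
    {"dx":0,"dy":0,"dz":0,"rx":0,"ry":0,"rz":0}
  ],
  "claw": 1
}}

```text
time: 19.25
ee_pos: [440.7, 319.6, 135.1]
eef_rot: [0.706, 0.708, 0.0, 0.0]
contact_force: [-0.6, -0.7, 1.5]
finger_gap: 45.1
gripper_force: 30.0
```

```bash
python3 - <<'E'
from h import *
plan((441,319,240,90),(623.7,-255.8,240,123.8),(623.7,-255.8,60,123.8))
E
```

```text
from [440.7 319.6 135.1] yaw 90.1 tilt 0.04 gap 45.1 t 19.2
3 x dx -0.001 dy 0 dz -0.14
turn 5 x rz -0.075
16 x dx -0.145 dy -0.042 dz 0
5 x dx 0.001 dy -0 dz 0.144
```

Emit:
{"name": "carry_out", "arguments": {
  "plan": [
    {"dx":0,"dy":0,"dz":-0.08,"rx":0,"ry":0,"rz":0},
    {"dx":0,"dy":0,"dz":-0.16,"rx":0,"ry":0,"rz":0},
    {"dx":0,"dy":0,"dz":-0.16,"rx":0,"ry":0,"rz":-0.075},
    {"dx":0,"dy":0,"dz":-0.02,"rx":0,"ry":0,"rz":-0.075},
    {"dx":0,"dy":0,"dz":0,"rx":0,"ry":0,"rz":-0.075}
  ]
}}

```text
time: 19.67
ee_pos: [441.3, 320.0, 243.3]
eef_rot: [0.568, 0.823, 0.002, 0.001]
contact_force: [-0.0, 0.0, -1.6]
finger_gap: 45.4
gripper_force: 30.0
```

Emit:
{"name": "carry_out", "arguments": {
  "plan": [
    {"dx":0,"dy":0,"dz":0,"rx":0,"ry":0,"rz":-0.075},
    {"dx":0,"dy":0,"dz":0,"rx":0,"ry":0,"rz":-0.075},
    {"dx":-0.145,"dy":-0.042,"dz":0,"rx":0,"ry":0,"rz":0},
    {"dx":-0.145,"dy":-0.042,"dz":0,"rx":0,"ry":0,"rz":0},
    {"dx":-0.145,"dy":-0.042,"dz":0,"rx":0,"ry":0,"rz":0}
  ]
}}

```text
time: 20.08
ee_pos: [475.0, 210.7, 239.6]
eef_rot: [0.47, 0.883, -0.0, 0.0]
contact_force: [0.2, 0.3, -0.4]
finger_gap: 45.2
gripper_force: 30.0
```

Emit:
{"name": "carry_out", "arguments": {
  "plan": [
    {"dx":-0.145,"dy":-0.042,"dz":0,"rx":0,"ry":0,"rz":0},
    {"dx":-0.145,"dy":-0.042,"dz":0,"rx":0,"ry":0,"rz":0},
    {"dx":-0.145,"dy":-0.042,"dz":0,"rx":0,"ry":0,"rz":0},
    {"dx":-0.145,"dy":-0.042,"dz":0,"rx":0,"ry":0,"rz":0},
    {"dx":-0.145,"dy":-0.042,"dz":0,"rx":0,"ry":0,"rz":0}
  ]
}}

```text
time: 20.5
ee_pos: [532.7, 30.0, 239.9]
eef_rot: [0.47, 0.883, 0.0, 0.0]
contact_force: [0.0, 0.2, -0.2]
finger_gap: 45.0
gripper_force: 30.0
```

Emit:
{"name": "carry_out", "arguments": {
  "plan": [
    {"dx":-0.145,"dy":-0.042,"dz":0,"rx":0,"ry":0,"rz":0},
    {"dx":-0.145,"dy":-0.042,"dz":0,"rx":0,"ry":0,"rz":0},
    {"dx":-0.145,"dy":-0.042,"dz":0,"rx":0,"ry":0,"rz":0},
    {"dx":-0.145,"dy":-0.042,"dz":0,"rx":0,"ry":0,"rz":0},
    {"dx":-0.145,"dy":-0.042,"dz":0,"rx":0,"ry":0,"rz":0}
  ]
}}

```text
time: 20.92
ee_pos: [590.2, -149.8, 239.7]
eef_rot: [0.47, 0.882, 0.0, 0.0]
contact_force: [0.5, -0.2, -0.4]
finger_gap: 45.5
gripper_force: 30.0
```

Emit:
{"name": "carry_out", "arguments": {
  "plan": [
    {"dx":-0.145,"dy":-0.042,"dz":0,"rx":0,"ry":0,"rz":0},
    {"dx":-0.145,"dy":-0.042,"dz":0,"rx":0,"ry":0,"rz":0},
    {"dx":-0.145,"dy":-0.042,"dz":0,"rx":0,"ry":0,"rz":0},
    {"dx":0,"dy":0,"dz":0.14,"rx":0,"ry":0,"rz":0},
    {"dx":0,"dy":0,"dz":0.14,"rx":0,"ry":0,"rz":0}
  ]
}}

```text
time: 21.33
ee_pos: [625.4, -258.1, 170.0]
eef_rot: [0.471, 0.882, 0.0, 0.002]
contact_force: [0.3, 0.3, -0.9]
finger_gap: 45.3
gripper_force: 30.0
```

Emit:
{"name": "carry_out", "arguments": {
  "plan": [
    {"dx":0,"dy":0,"dz":0.14,"rx":0,"ry":0,"rz":0},
    {"dx":0,"dy":0,"dz":0.14,"rx":0,"ry":0,"rz":0},
    {"dx":0,"dy":0,"dz":0.1,"rx":0,"ry":0,"rz":0},
    {"dx":0,"dy":0,"dz":0,"rx":0,"ry":0,"rz":0},
    {"dx":0,"dy":0,"dz":0,"rx":0,"ry":0,"rz":0}
  ]
}}

```text
time: 21.75
ee_pos: [624.1, -255.5, 74.1]
eef_rot: [0.47, 0.882, -0.0, -0.001]
contact_force: [1.1, -0.3, 0.7]
finger_gap: 45.1
gripper_force: 30.0
```

```bash
python3 - <<'E'
from h import *
snapshot("wrist");snapshot("wrist");plan((623.7,-255.8,10,123.8,10))
E
```

```text
from [ 625.4 -256.1   77.1] yaw 123.9 tilt 0.15 gap 45.3 t 21.9
7 x dx 0.001 dy -0.001 dz 0.038
```

Emit:
{"name": "carry_out", "arguments": {
  "plan": [
    {"dx":0.003,"dy":-0.004,"dz":0.08,"rx":0,"ry":0,"rz":0},
    {"dx":0.002,"dy":-0.002,"dz":0.08,"rx":0,"ry":0,"rz":0},
    {"dx":0,"dy":0,"dz":0.05,"rx":0,"ry":0,"rz":0},
    {"dx":0,"dy":0,"dz":0.035,"rx":0,"ry":0,"rz":0},
    {"dx":0,"dy":0,"dz":0.018,"rx":0,"ry":0,"rz":0}
  ]
}}

```text
time: 22.27
ee_pos: [622.8, -255.6, 9.0]
eef_rot: [0.47, 0.882, 0.0, 0.0]
contact_force: [-1.9, 0.3, 17.7]
finger_gap: 45.4
gripper_force: 30.0
```

Emit:
{"name": "carry_out", "arguments": {
  "plan": [
    {"dx":0,"dy":0,"dz":0,"rx":0,"ry":0,"rz":0},
    {"dx":0,"dy":0,"dz":0.004,"rx":0,"ry":0,"rz":0},
    {"dx":0,"dy":0,"dz":0,"rx":0,"ry":0,"rz":0},
    {"dx":0,"dy":0,"dz":0,"rx":0,"ry":0,"rz":0}
  ]
}}

```text
time: 22.6
ee_pos: [622.9, -255.7, 8.7]
eef_rot: [0.47, 0.882, 0.0, 0.0]
contact_force: [0.1, -0.1, -0.0]
finger_gap: 45.5
gripper_force: 30.0
```

Emit:
{"name": "carry_out", "arguments": {
  "plan": [
    {"dx":0,"dy":0,"dz":0,"rx":0,"ry":0,"rz":0},
    {"dx":0,"dy":0,"dz":0,"rx":0,"ry":0,"rz":0},
    {"dx":0,"dy":0,"dz":0,"rx":0,"ry":0,"rz":0},
    {"dx":0,"dy":0,"dz":0,"rx":0,"ry":0,"rz":0}
  ],
  "claw": -0.23
}}

```text
time: 22.93
ee_pos: [622.6, -255.5, 8.0]
eef_rot: [0.47, 0.882, 0.0, 0.0]
contact_force: [-0.1, -0.9, 0.2]
finger_gap: 56.9
gripper_force: 0.0
```

Emit:
{"name": "carry_out", "arguments": {
  "plan": [
    {"dx":0,"dy":0,"dz":-0.05,"rx":0,"ry":0,"rz":0},
    {"dx":0,"dy":0,"dz":-0.16,"rx":0,"ry":0,"rz":0},
    {"dx":0,"dy":0,"dz":-0.16,"rx":0,"ry":0,"rz":0.076},
    {"dx":0,"dy":0,"dz":-0.16,"rx":0,"ry":0,"rz":0.076},
    {"dx":0,"dy":0,"dz":-0.16,"rx":0,"ry":0,"rz":0.076}
  ]
}}

```text
time: 23.35
ee_pos: [622.2, -255.4, 183.5]
eef_rot: [0.622, 0.783, 0.0, 0.0]
contact_force: [0.2, -0.0, 0.6]
finger_gap: 57.3
gripper_force: 0.0
```

Emit:
{"name": "carry_out", "arguments": {
  "plan": [
    {"dx":0,"dy":0,"dz":-0.16,"rx":0,"ry":0,"rz":0.076},
    {"dx":0,"dy":0,"dz":-0.06,"rx":0,"ry":0,"rz":0.076},
    {"dx":0,"dy":0,"dz":0,"rx":0,"ry":0,"rz":0.076},
    {"dx":0,"dy":0,"dz":0,"rx":0,"ry":0,"rz":0.076},
    {"dx":0,"dy":0,"dz":0,"rx":0,"ry":0,"rz":0.076}
  ]
}}

```text
time: 23.77
ee_pos: [622.5, -255.4, 237.0]
eef_rot: [0.825, 0.565, 0.0, 0.001]
contact_force: [0.2, -0.2, 0.1]
finger_gap: 57.4
gripper_force: 0.0
```

Emit:
{"name": "carry_out", "arguments": {
  "plan": [
    {"dx":0,"dy":0,"dz":0,"rx":0,"ry":0,"rz":0.076},
    {"dx":0,"dy":0,"dz":0,"rx":0,"ry":0,"rz":0.076},
    {"dx":0,"dy":0,"dz":0,"rx":0,"ry":0,"rz":0},
    {"dx":0,"dy":0,"dz":0,"rx":0,"ry":0,"rz":0}
  ],
  "claw": -0.58
}}

```text
time: 24.1
ee_pos: [622.5, -255.4, 236.2]
eef_rot: [0.884, 0.467, 0.0, 0.0]
contact_force: [0.1, -0.1, 0.9]
finger_gap: 72.7
gripper_force: 0.0
```

```bash
python3 - <<'E'
from h import *
a=snapshot("wrist");cv2.imwrite("pics/w10.png",a[:,:,::-1]);plan((530,200,230,55.3),(537.3,251.6,92,55.3))
E
```

```text
from [ 622.5 -255.5  236. ] yaw 55.7 tilt 0.03 gap 73.0 t 24.1
turn 1 x rz 0.005
12 x dx 0.107 dy -0.112 dz 0.002
4 x dx 0.047 dy -0.023 dz 0.138
```

Emit:
{"name": "carry_out", "arguments": {
  "plan": [
    {"dx":0.107,"dy":-0.112,"dz":0,"rx":0,"ry":0,"rz":0},
    {"dx":0.107,"dy":-0.112,"dz":0,"rx":0,"ry":0,"rz":0},
    {"dx":0.107,"dy":-0.112,"dz":0,"rx":0,"ry":0,"rz":0},
    {"dx":0.107,"dy":-0.112,"dz":0,"rx":0,"ry":0,"rz":0},
    {"dx":0.107,"dy":-0.112,"dz":0,"rx":0,"ry":0,"rz":0}
  ]
}}

```text
time: 24.57
ee_pos: [582.2, -64.4, 235.7]
eef_rot: [0.884, 0.467, 0.0, 0.0]
contact_force: [-0.3, 0.7, 0.4]
finger_gap: 73.5
gripper_force: 0.0
```

Emit:
{"name": "carry_out", "arguments": {
  "plan": [
    {"dx":0.107,"dy":-0.112,"dz":0,"rx":0,"ry":0,"rz":0},
    {"dx":0.107,"dy":-0.112,"dz":0,"rx":0,"ry":0,"rz":0},
    {"dx":0.107,"dy":-0.112,"dz":0,"rx":0,"ry":0,"rz":0},
    {"dx":0.107,"dy":-0.112,"dz":0,"rx":0,"ry":0,"rz":0},
    {"dx":0.107,"dy":-0.112,"dz":0,"rx":0,"ry":0,"rz":0}
  ]
}}

```text
time: 24.98
ee_pos: [542.6, 125.2, 236.0]
eef_rot: [0.884, 0.467, 0.0, 0.0]
contact_force: [0.6, 0.3, -0.6]
finger_gap: 73.3
gripper_force: 0.0
```

Emit:
{"name": "carry_out", "arguments": {
  "plan": [
    {"dx":0.107,"dy":-0.112,"dz":0,"rx":0,"ry":0,"rz":0},
    {"dx":0,"dy":0,"dz":0,"rx":0,"ry":0,"rz":0},
    {"dx":0,"dy":0,"dz":0,"rx":0,"ry":0,"rz":0},
    {"dx":0,"dy":0,"dz":0,"rx":0,"ry":0,"rz":0},
    {"dx":0,"dy":0,"dz":0,"rx":0,"ry":0,"rz":0}
  ]
}}

```text
time: 25.4
ee_pos: [535.7, 160.5, 235.5]
eef_rot: [0.885, 0.466, 0.0, 0.0]
contact_force: [-0.0, -0.7, 0.0]
finger_gap: 73.4
gripper_force: 0.0
```

```bash
python3 - <<'E'
from h import *
import pickle
np.set_printoptions(precision=1,suppress=True)
snapshot("wrist");p=camera_params("wrist");a=snapshot("wrist");cv2.imwrite("pics/w11.png",a[:,:,::-1]);pickle.dump(p,open("pics/w11.pkl","wb"))
for b in blobs(a,(0,170,60),(6,255,255))[:2]:
    c,r=cv2.minEnclosingCircle(b);print(c,r,cv2.contourArea(b),plane(p,c,111),plane(p,cen(b),111))
plan((537.3,251.6,130,55.3),(537.3,251.6,92,55.3,20))
E
```

```text
(206.34210205078125, 112.9473648071289) 26.308273315429688 2024.0 [[536.4 251.7 111. ]] [[536.7 251.6 111. ]]
from [535.8 160.4 235.4] yaw 55.4 tilt 0.01 gap 73.5 t 25.5
4 x dx 0.076 dy -0.05 dz 0.105
2 x dx -0 dy -0.001 dz 0.077
```

View pics/w11.png

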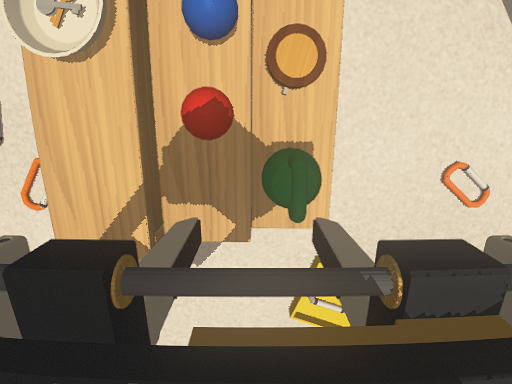

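The wrist view shows the red ball at (206,113) and the kettlebell body at (291,178), with its bar running (296,155)–(297,218), almost along the tool x axis. The compass is no longer on the shelf.

Emit:
{"name": "carry_out", "arguments": {
  "plan": [
    {"dx":0.076,"dy":-0.05,"dz":0.06,"rx":0,"ry":0,"rz":0},
    {"dx":0.076,"dy":-0.05,"dz":0.06,"rx":0,"ry":0,"rz":0},
    {"dx":0.076,"dy":-0.05,"dz":0.06,"rx":0,"ry":0,"rz":0},
    {"dx":0.074,"dy":-0.05,"dz":0.06,"rx":0,"ry":0,"rz":0},
    {"dx":0,"dy":0,"dz":0,"rx":0,"ry":0,"rz":0}
  ]
}}

```text
time: 25.92
ee_pos: [536.3, 253.5, 171.9]
eef_rot: [0.885, 0.466, -0.002, -0.001]
contact_force: [-0.1, 0.6, -0.6]
finger_gap: 73.5
gripper_force: 0.0
```

```bash
python3 - <<'E'
from h import *
import pickle
np.set_printoptions(precision=1,suppress=True)
p=pickle.load(open("pics/w11.pkl","rb"))
k=plane(p,[(291,155),(297,190)],138);print(k);print(plane(p,[(291,178)],76))
snapshot("wrist");snapshot("wrist");plan((536.7,251.6,92,55.3,20))
E
```

```text
[[583.7 171.1 138. ]
 [569.7 138.2 138. ]]
[[570.1 135.8  76. ]]
from [537.1 251.6 174.8] yaw 55.5 tilt 0.08 gap 73.8 t 26.0
5 x dx -0 dy -0 dz 0.066
```

Emit:
{"name": "carry_out", "arguments": {
  "plan": [
    {"dx":0,"dy":0,"dz":0.08,"rx":0,"ry":0,"rz":0},
    {"dx":0,"dy":0,"dz":0.08,"rx":0,"ry":0,"rz":0},
    {"dx":0,"dy":0,"dz":0.08,"rx":0,"ry":0,"rz":0},
    {"dx":0,"dy":0,"dz":0.06,"rx":0,"ry":0,"rz":0},
    {"dx":0,"dy":0,"dz":0.03,"rx":0,"ry":0,"rz":0}
  ]
}}

```text
time: 26.43
ee_pos: [537.1, 250.5, 91.8]
eef_rot: [0.885, 0.465, -0.0, 0.0]
contact_force: [-0.1, 0.2, 0.6]
finger_gap: 73.0
gripper_force: 0.0
```

Emit:
{"name": "carry_out", "arguments": {
  "plan": [
    {"dx":0,"dy":0,"dz":0,"rx":0,"ry":0,"rz":0},
    {"dx":0,"dy":0,"dz":0,"rx":0,"ry":0,"rz":0},
    {"dx":0,"dy":0,"dz":0,"rx":0,"ry":0,"rz":0},
    {"dx":0,"dy":0,"dz":0,"rx":0,"ry":0,"rz":0}
  ]
}}

```text
time: 26.77
ee_pos: [537.7, 252.0, 94.3]
eef_rot: [0.885, 0.465, 0.001, 0.0]
contact_force: [0.4, -0.4, 0.6]
finger_gap: 73.7
gripper_force: 0.0
```

Emit:
{"name": "carry_out", "arguments": {
  "plan": [
    {"dx":0,"dy":0,"dz":0,"rx":0,"ry":0,"rz":0},
    {"dx":0,"dy":0,"dz":0,"rx":0,"ry":0,"rz":0},
    {"dx":0,"dy":0,"dz":0,"rx":0,"ry":0,"rz":0},
    {"dx":0,"dy":0,"dz":0,"rx":0,"ry":0,"rz":0},
    {"dx":0,"dy":0,"dz":0,"rx":0,"ry":0,"rz":0}
  ],
  "claw": 1
}}

```text
time: 27.18
ee_pos: [537.1, 252.1, 93.1]
eef_rot: [0.885, 0.466, 0.0, 0.0]
contact_force: [-0.3, -0.4, 1.1]
finger_gap: 52.5
gripper_force: 30.0
```

```bash
python3 - <<'E'
from h import *
plan((537,251,230,55.3),(409.5,-286.3,230,36.3),(409.5,-286.3,80,36.3))
E
```

```text
from [537.1 252.1  93.1] yaw 55.5 tilt 0.02 gap 52.5 t 27.2
4 x dx -0.001 dy 0.001 dz -0.137
turn 3 x rz 0.071
14 x dx -0.12 dy 0.102 dz 0
4 x dx -0.001 dy -0 dz 0.15
```

Emit:
{"name": "carry_out", "arguments": {
  "plan": [
    {"dx":0,"dy":0,"dz":-0.08,"rx":0,"ry":0,"rz":0},
    {"dx":0,"dy":0,"dz":-0.155,"rx":0,"ry":0,"rz":0},
    {"dx":0,"dy":0,"dz":-0.155,"rx":0,"ry":0,"rz":0.071},
    {"dx":0,"dy":0,"dz":-0.155,"rx":0,"ry":0,"rz":0.071},
    {"dx":0,"dy":0,"dz":0,"rx":0,"ry":0,"rz":0.071}
  ]
}}

```text
time: 27.6
ee_pos: [538.6, 252.7, 237.7]
eef_rot: [0.951, 0.309, 0.005, -0.0]
contact_force: [0.4, 0.4, -0.0]
finger_gap: 52.3
gripper_force: 30.0
```

Emit:
{"name": "carry_out", "arguments": {
  "plan": [
    {"dx":-0.12,"dy":0.102,"dz":0,"rx":0,"ry":0,"rz":0},
    {"dx":-0.12,"dy":0.102,"dz":0,"rx":0,"ry":0,"rz":0},
    {"dx":-0.12,"dy":0.102,"dz":0,"rx":0,"ry":0,"rz":0},
    {"dx":-0.12,"dy":0.102,"dz":0,"rx":0,"ry":0,"rz":0},
    {"dx":-0.12,"dy":0.102,"dz":0,"rx":0,"ry":0,"rz":0}
  ]
}}

```text
time: 28.02
ee_pos: [490.8, 59.0, 229.0]
eef_rot: [0.95, 0.312, 0.0, 0.0]
contact_force: [-0.0, 0.6, -0.1]
finger_gap: 52.4
gripper_force: 30.0
```

Emit:
{"name": "carry_out", "arguments": {
  "plan": [
    {"dx":-0.12,"dy":0.102,"dz":0,"rx":0,"ry":0,"rz":0},
    {"dx":-0.12,"dy":0.102,"dz":0,"rx":0,"ry":0,"rz":0},
    {"dx":-0.12,"dy":0.102,"dz":0,"rx":0,"ry":0,"rz":0},
    {"dx":-0.12,"dy":0.102,"dz":0,"rx":0,"ry":0,"rz":0},
    {"dx":-0.12,"dy":0.102,"dz":0,"rx":0,"ry":0,"rz":0}
  ]
}}

```text
time: 28.43
ee_pos: [445.4, -132.7, 229.3]
eef_rot: [0.95, 0.312, 0.0, 0.0]
contact_force: [1.8, -0.4, -0.4]
finger_gap: 52.0
gripper_force: 30.0
```

Emit:
{"name": "carry_out", "arguments": {
  "plan": [
    {"dx":-0.12,"dy":0.102,"dz":0,"rx":0,"ry":0,"rz":0},
    {"dx":-0.12,"dy":0.102,"dz":0,"rx":0,"ry":0,"rz":0},
    {"dx":-0.12,"dy":0.102,"dz":0,"rx":0,"ry":0,"rz":0},
    {"dx":-0.12,"dy":0.102,"dz":0,"rx":0,"ry":0,"rz":0},
    {"dx":0,"dy":0,"dz":0.14,"rx":0,"ry":0,"rz":0}
  ]
}}

```text
time: 28.85
ee_pos: [409.8, -290.6, 199.2]
eef_rot: [0.951, 0.31, 0.002, 0.004]
contact_force: [2.4, -0.4, 0.0]
finger_gap: 51.8
gripper_force: 30.0
```

Emit:
{"name": "carry_out", "arguments": {
  "plan": [
    {"dx":0,"dy":0,"dz":0.14,"rx":0,"ry":0,"rz":0},
    {"dx":0,"dy":0,"dz":0.14,"rx":0,"ry":0,"rz":0},
    {"dx":0,"dy":0,"dz":0.14,"rx":0,"ry":0,"rz":0},
    {"dx":0,"dy":0,"dz":0,"rx":0,"ry":0,"rz":0},
    {"dx":0,"dy":0,"dz":0,"rx":0,"ry":0,"rz":0}
  ]
}}

```text
time: 29.27
ee_pos: [409.5, -283.9, 88.6]
eef_rot: [0.95, 0.312, -0.001, -0.001]
contact_force: [0.8, -0.8, -0.0]
finger_gap: 52.1
gripper_force: 30.0
```

```bash
python3 - <<'E'
from h import *
snapshot("wrist");snapshot("wrist");snapshot("wrist");plan((409.5,-286.3,19,36.3,20))
E
```

```text
from [ 411.1 -285.    91.9] yaw 36.3 tilt 0.18 gap 52.1 t 29.4
4 x dx -0.002 dy 0 dz 0.073
```

Emit:
{"name": "carry_out", "arguments": {
  "plan": [
    {"dx":-0.004,"dy":0,"dz":0.1,"rx":0,"ry":0,"rz":0},
    {"dx":-0.004,"dy":0,"dz":0.08,"rx":0,"ry":0,"rz":0},
    {"dx":0,"dy":0,"dz":0.06,"rx":0,"ry":0,"rz":0},
    {"dx":0,"dy":0,"dz":0.03,"rx":0,"ry":0,"rz":0},
    {"dx":0,"dy":0,"dz":0.015,"rx":0,"ry":0,"rz":0}
  ]
}}

```text
time: 29.83
ee_pos: [408.9, -285.8, 18.6]
eef_rot: [0.95, 0.312, 0.0, 0.0]
contact_force: [0.3, 0.2, -1.3]
finger_gap: 52.3
gripper_force: 30.0
```

Emit:
{"name": "carry_out", "arguments": {
  "plan": [
    {"dx":0,"dy":0,"dz":0,"rx":0,"ry":0,"rz":0},
    {"dx":0,"dy":0,"dz":0,"rx":0,"ry":0,"rz":0},
    {"dx":0,"dy":0,"dz":0,"rx":0,"ry":0,"rz":0},
    {"dx":0,"dy":0,"dz":0,"rx":0,"ry":0,"rz":0}
  ]
}}

```text
time: 30.17
ee_pos: [408.9, -285.9, 18.9]
eef_rot: [0.95, 0.312, 0.0, 0.001]
contact_force: [0.0, -0.2, -0.8]
finger_gap: 52.0
gripper_force: 30.0
```

Emit:
{"name": "carry_out", "arguments": {
  "plan": [
    {"dx":0,"dy":0,"dz":0.004,"rx":0,"ry":0,"rz":0},
    {"dx":0,"dy":0,"dz":0.004,"rx":0,"ry":0,"rz":0},
    {"dx":0,"dy":0,"dz":0,"rx":0,"ry":0,"rz":0},
    {"dx":0,"dy":0,"dz":0,"rx":0,"ry":0,"rz":0}
  ]
}}

```text
time: 30.5
ee_pos: [409.1, -285.9, 16.9]
eef_rot: [0.95, 0.312, 0.001, 0.001]
contact_force: [1.2, 0.5, 6.9]
finger_gap: 52.1
gripper_force: 30.0
```

Emit:
{"name": "carry_out", "arguments": {
  "plan": [
    {"dx":0,"dy":0,"dz":0,"rx":0,"ry":0,"rz":0},
    {"dx":0,"dy":0,"dz":0,"rx":0,"ry":0,"rz":0},
    {"dx":0,"dy":0,"dz":0,"rx":0,"ry":0,"rz":0},
    {"dx":0,"dy":0,"dz":0,"rx":0,"ry":0,"rz":0},
    {"dx":0,"dy":0,"dz":0,"rx":0,"ry":0,"rz":0}
  ],
  "claw": -0.58
}}

```text
time: 30.92
ee_pos: [408.4, -285.5, 15.8]
eef_rot: [0.95, 0.312, -0.0, -0.0]
contact_force: [-0.5, 0.1, 0.6]
finger_gap: 73.0
gripper_force: 0.0
```

Emit:
{"name": "carry_out", "arguments": {
  "plan": [
    {"dx":0,"dy":0,"dz":-0.06,"rx":0,"ry":0,"rz":0},
    {"dx":0,"dy":0,"dz":-0.16,"rx":0,"ry":0,"rz":0},
    {"dx":0,"dy":0,"dz":-0.16,"rx":0,"ry":0,"rz":0},
    {"dx":0,"dy":0,"dz":-0.16,"rx":0,"ry":0,"rz":0},
    {"dx":0,"dy":0,"dz":-0.16,"rx":0,"ry":0,"rz":0}
  ]
}}

```text
time: 31.33
ee_pos: [408.1, -285.3, 192.8]
eef_rot: [0.95, 0.312, -0.0, -0.0]
contact_force: [0.3, -0.4, -0.3]
finger_gap: 73.6
gripper_force: 0.0
```

Emit:
{"name": "carry_out", "arguments": {
  "plan": [
    {"dx":0,"dy":0,"dz":-0.16,"rx":0,"ry":0,"rz":0},
    {"dx":0,"dy":0,"dz":-0.06,"rx":0,"ry":0,"rz":-0.071},
    {"dx":0,"dy":0,"dz":0,"rx":0,"ry":0,"rz":-0.071},
    {"dx":0,"dy":0,"dz":0,"rx":0,"ry":0,"rz":-0.071},
    {"dx":0,"dy":0,"dz":0,"rx":0,"ry":0,"rz":0}
  ],
  "claw": -0.2
}}

```text
time: 31.75
ee_pos: [408.5, -285.6, 246.1]
eef_rot: [0.884, 0.468, 0.0, 0.0]
contact_force: [-0.1, -0.1, -0.2]
finger_gap: 55.9
gripper_force: 0.0
```

```bash
python3 - <<'E'
from h import *
np.set_printoptions(precision=1,suppress=True)
snapshot("wrist");p=camera_params("wrist");a=snapshot("wrist");cv2.imwrite("pics/w12.png",a[:,:,::-1])
for b in blobs(a,(0,170,60),(6,255,255))[:2]:
    c,r=cv2.minEnclosingCircle(b);print(c,r,plane(p,c,34))
plan((555,95,240,55.3))
E
```

```text
(256.8333435058594, 169.5) 15.240752220153809 [[ 408.7 -286.2   34. ]]
from [ 408.4 -285.5  245.7] yaw 55.3 tilt 0.02 gap 55.5 t 31.9
11 x dx 0.144 dy -0.035 dz 0.002
```

The ball is seated at (408.7,-286.2). Next is the kettlebell.

Emit:
{"name": "carry_out", "arguments": {
  "plan": [
    {"dx":0.144,"dy":-0.035,"dz":0,"rx":0,"ry":0,"rz":0},
    {"dx":0.144,"dy":-0.035,"dz":0,"rx":0,"ry":0,"rz":0},
    {"dx":0.144,"dy":-0.035,"dz":0,"rx":0,"ry":0,"rz":0},
    {"dx":0.144,"dy":-0.035,"dz":0,"rx":0,"ry":0,"rz":0},
    {"dx":0.144,"dy":-0.035,"dz":0,"rx":0,"ry":0,"rz":0}
  ]
}}

```text
time: 32.27
ee_pos: [474.5, -110.8, 245.7]
eef_rot: [0.886, 0.463, -0.0, -0.0]
contact_force: [0.8, -0.3, 0.5]
finger_gap: 55.8
gripper_force: 0.0
```

Emit:
{"name": "carry_out", "arguments": {
  "plan": [
    {"dx":0.144,"dy":-0.035,"dz":0,"rx":0,"ry":0,"rz":0},
    {"dx":0.144,"dy":-0.035,"dz":0,"rx":0,"ry":0,"rz":0},
    {"dx":0.144,"dy":-0.035,"dz":0,"rx":0,"ry":0,"rz":0},
    {"dx":0.144,"dy":-0.035,"dz":0,"rx":0,"ry":0,"rz":0},
    {"dx":0.13,"dy":-0.045,"dz":0,"rx":0,"ry":0,"rz":0}
  ]
}}

```text
time: 32.68
ee_pos: [536.7, 61.2, 245.5]
eef_rot: [0.886, 0.464, -0.0, -0.0]
contact_force: [0.1, -0.2, -0.3]
finger_gap: 56.0
gripper_force: 0.0
```

Emit:
{"name": "carry_out", "arguments": {
  "plan": [
    {"dx":0,"dy":0,"dz":0,"rx":0,"ry":0,"rz":0},
    {"dx":0,"dy":0,"dz":0,"rx":0,"ry":0,"rz":0},
    {"dx":0,"dy":0,"dz":0,"rx":0,"ry":0,"rz":0},
    {"dx":0,"dy":0,"dz":0,"rx":0,"ry":0,"rz":0}
  ],
  "claw": -0.1
}}

```text
time: 33.02
ee_pos: [536.1, 58.3, 245.8]
eef_rot: [0.886, 0.464, -0.0, 0.0]
contact_force: [-0.4, 1.2, 0.5]
finger_gap: 51.4
gripper_force: 0.0
```

```bash
python3 - <<'E'
from h import *
import pickle
p=camera_params("wrist");a=snapshot("wrist");np.save("pics/w13.npy",a);pickle.dump(p,open("pics/w13.pkl","wb"))
b=blobs(a,(50,80,15),(85,255,255))[0];x,y,w,h=cv2.boundingRect(b);print(x,y,w,h)
x0,y0=x-10,max(0,y-10);g=a[y0:y+h+10,x0:x+w+10];f=600/max(g.shape[:2]);print("origin",x0,y0,"f",f)
cv2.imwrite("pics/w13.png",np.clip(cv2.resize(g,None,fx=f,fy=f,interpolation=cv2.INTER_CUBIC)[:,:,::-1]*1.6,0,255))
print(pose()[0])
E
```

```text
213 67 61 77
origin 203 57 f 6.185567010309279
[536.10908279  58.18094935 245.90548142][ WARN:0@0.620] global loadsave.cpp:1063 imwrite_ Unsupported depth image for selected encoder is fallbacked to CV_8U.
```

View pics/w13.png

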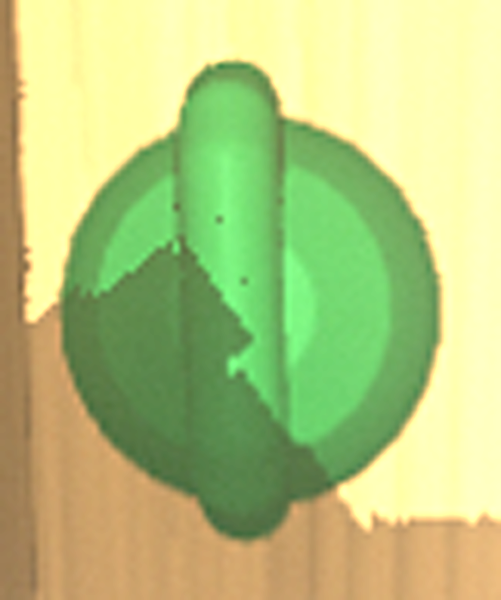

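The bright crop shows the handle bar's centreline from (231,150) to (244,440), with ends at v=62 and v=540. The body circle is centred on (251,310).

```bash
python3 - <<'E'
from h import *
import pickle
np.set_printoptions(precision=1,suppress=True)
p=pickle.load(open("pics/w13.pkl","rb"))
q=lambda u,z:plane(p,np.array(u)/6.1856+[203,57],z)
k=q([(231,150),(243,420)],136);d=k[1]-k[0];print(k,"ang",np.degrees(np.arctan2(d[1],d[0])))
e=q([(230,62),(247,540)],128);print("ends",e,e.mean(0),np.linalg.norm(e[1]-e[0]));print("body",q((251,310),74),"bar mid",q((238,301),136))
plan((570,133,160,57),(570,133,121,57,15))
E
```

```text
[[583.1 153.  136. ]
 [561.1 118.7 136. ]] ang -122.73704460985519
ends [[590.7 164.7 128. ]
 [549.9 102.5 128. ]] [570.3 133.6 128. ] 74.4501475516217
body [[570.6 134.9  74. ]] bar mid [[571.  134.1 136. ]]
from [536.1  58.2 245.9] yaw 55.3 tilt 0.01 gap 51.1 t 33.1
turn 1 x rz -0.018
3 x dx 0.108 dy -0.016 dz 0.115
3 x dx 0 dy -0 dz 0.052
```

Emit:
{"name": "carry_out", "arguments": {
  "plan": [
    {"dx":0,"dy":0,"dz":0,"rx":0,"ry":0,"rz":-0.018},
    {"dx":0.11,"dy":-0.016,"dz":0.1,"rx":0,"ry":0,"rz":0},
    {"dx":0.11,"dy":-0.016,"dz":0.1,"rx":0,"ry":0,"rz":0},
    {"dx":0.11,"dy":-0.016,"dz":0.1,"rx":0,"ry":0,"rz":0},
    {"dx":0,"dy":0,"dz":0,"rx":0,"ry":0,"rz":0}
  ]
}}

```text
time: 33.48
ee_pos: [570.4, 136.6, 165.4]
eef_rot: [0.879, 0.478, -0.003, -0.001]
contact_force: [-0.1, -0.4, -1.4]
finger_gap: 51.1
gripper_force: 0.0
```

Emit:
{"name": "carry_out", "arguments": {
  "plan": [
    {"dx":0,"dy":0,"dz":0,"rx":0,"ry":0,"rz":0},
    {"dx":0,"dy":0,"dz":0,"rx":0,"ry":0,"rz":0},
    {"dx":0,"dy":0,"dz":0,"rx":0,"ry":0,"rz":0}
  ]
}}

```text
time: 33.73
ee_pos: [571.3, 133.9, 172.4]
eef_rot: [0.879, 0.477, 0.001, 0.0]
contact_force: [0.2, -0.0, -0.2]
finger_gap: 51.3
gripper_force: 0.0
```

```bash
python3 - <<'E'
from h import *
plan((570.6,134,119.5,57,15))
E
```

```text
from [571.3 133.9 172.4] yaw 57.0 tilt 0.11 gap 51.3 t 33.7
4 x dx -0 dy -0.001 dz 0.053
```

Emit:
{"name": "carry_out", "arguments": {
  "plan": [
    {"dx":0,"dy":-0.002,"dz":0.053,"rx":0,"ry":0,"rz":0},
    {"dx":0,"dy":0,"dz":0.053,"rx":0,"ry":0,"rz":0},
    {"dx":0,"dy":0,"dz":0.053,"rx":0,"ry":0,"rz":0},
    {"dx":0,"dy":0,"dz":0.04,"rx":0,"ry":0,"rz":0},
    {"dx":0,"dy":0,"dz":0.01,"rx":0,"ry":0,"rz":0}
  ]
}}

```text
time: 34.15
ee_pos: [569.6, 134.9, 115.7]
eef_rot: [0.878, 0.478, -0.002, -0.0]
contact_force: [-0.8, 0.4, -0.6]
finger_gap: 51.5
gripper_force: 0.0
```

Emit:
{"name": "carry_out", "arguments": {
  "plan": [
    {"dx":0,"dy":0,"dz":0,"rx":0,"ry":0,"rz":0},
    {"dx":0,"dy":0,"dz":0,"rx":0,"ry":0,"rz":0},
    {"dx":0,"dy":0,"dz":0,"rx":0,"ry":0,"rz":0},
    {"dx":0,"dy":0,"dz":0,"rx":0,"ry":0,"rz":0}
  ]
}}

```text
time: 34.48
ee_pos: [570.9, 135.3, 119.3]
eef_rot: [0.878, 0.478, 0.0, 0.0]
contact_force: [1.3, 0.2, 0.6]
finger_gap: 51.0
gripper_force: 0.0
```

Emit:
{"name": "carry_out", "arguments": {
  "plan": [
    {"dx":0,"dy":0,"dz":0,"rx":0,"ry":0,"rz":0},
    {"dx":0,"dy":0,"dz":0,"rx":0,"ry":0,"rz":0},
    {"dx":0,"dy":0,"dz":0,"rx":0,"ry":0,"rz":0},
    {"dx":0,"dy":0,"dz":0,"rx":0,"ry":0,"rz":0},
    {"dx":0,"dy":0,"dz":0,"rx":0,"ry":0,"rz":0}
  ],
  "claw": 1
}}

```text
time: 34.9
ee_pos: [570.6, 135.3, 118.7]
eef_rot: [0.878, 0.478, 0.0, -0.0]
contact_force: [0.3, 1.1, -0.1]
finger_gap: 22.1
gripper_force: 0.0
```

Emit:
{"name": "carry_out", "arguments": {
  "plan": [
    {"dx":0,"dy":0,"dz":0,"rx":0,"ry":0,"rz":0},
    {"dx":0,"dy":0,"dz":0,"rx":0,"ry":0,"rz":0},
    {"dx":0,"dy":0,"dz":0,"rx":0,"ry":0,"rz":0}
  ]
}}

```text
time: 35.15
ee_pos: [570.5, 135.3, 118.6]
eef_rot: [0.878, 0.478, -0.0, -0.0]
contact_force: [-0.1, 0.5, 0.5]
finger_gap: 15.3
gripper_force: 30.0
```

```bash
python3 - <<'E'
from h import *
plan((571,134,220,57,20),(496,-404,220,57,25))
E
```

```text
from [570.5 135.3 118.6] yaw 57.1 tilt 0.01 gap 15.3 t 35.1
6 x dx -0.001 dy 0.001 dz -0.068
22 x dx -0.089 dy 0.042 dz 0
```

Emit:
{"name": "carry_out", "arguments": {
  "plan": [
    {"dx":0,"dy":0,"dz":-0.03,"rx":0,"ry":0,"rz":0},
    {"dx":0,"dy":0,"dz":-0.06,"rx":0,"ry":0,"rz":0},
    {"dx":0,"dy":0,"dz":-0.08,"rx":0,"ry":0,"rz":0},
    {"dx":0,"dy":0,"dz":-0.08,"rx":0,"ry":0,"rz":0},
    {"dx":0,"dy":0,"dz":-0.08,"rx":0,"ry":0,"rz":0}
  ]
}}

```text
time: 35.57
ee_pos: [570.2, 135.1, 201.7]
eef_rot: [0.878, 0.478, -0.001, -0.0]
contact_force: [0.6, 0.2, -6.4]
finger_gap: 15.3
gripper_force: 30.0
```

Emit:
{"name": "carry_out", "arguments": {
  "plan": [
    {"dx":0,"dy":0,"dz":-0.06,"rx":0,"ry":0,"rz":0},
    {"dx":-0.03,"dy":0.014,"dz":0,"rx":0,"ry":0,"rz":0},
    {"dx":-0.06,"dy":0.028,"dz":0,"rx":0,"ry":0,"rz":0},
    {"dx":-0.089,"dy":0.042,"dz":0,"rx":0,"ry":0,"rz":0},
    {"dx":-0.089,"dy":0.042,"dz":0,"rx":0,"ry":0,"rz":0}
  ]
}}

```text
time: 35.98
ee_pos: [559.9, 60.8, 214.6]
eef_rot: [0.878, 0.478, -0.001, -0.0]
contact_force: [0.6, -0.3, -6.9]
finger_gap: 14.9
gripper_force: 30.0
```

Emit:
{"name": "carry_out", "arguments": {
  "plan": [
    {"dx":-0.089,"dy":0.042,"dz":0,"rx":0,"ry":0,"rz":0},
    {"dx":-0.089,"dy":0.042,"dz":0,"rx":0,"ry":0,"rz":0},
    {"dx":-0.089,"dy":0.042,"dz":0,"rx":0,"ry":0,"rz":0},
    {"dx":-0.089,"dy":0.042,"dz":0,"rx":0,"ry":0,"rz":0},
    {"dx":-0.089,"dy":0.042,"dz":0,"rx":0,"ry":0,"rz":0}
  ]
}}

```text
time: 36.4
ee_pos: [543.4, -61.6, 214.7]
eef_rot: [0.878, 0.478, -0.001, -0.0]
contact_force: [1.0, 0.6, -6.9]
finger_gap: 15.6
gripper_force: 30.0
```

Emit:
{"name": "carry_out", "arguments": {
  "plan": [
    {"dx":-0.089,"dy":0.042,"dz":0,"rx":0,"ry":0,"rz":0},
    {"dx":-0.089,"dy":0.042,"dz":0,"rx":0,"ry":0,"rz":0},
    {"dx":-0.089,"dy":0.042,"dz":0,"rx":0,"ry":0,"rz":0},
    {"dx":-0.089,"dy":0.042,"dz":0,"rx":0,"ry":0,"rz":0},
    {"dx":-0.089,"dy":0.042,"dz":0,"rx":0,"ry":0,"rz":0}
  ]
}}

```text
time: 36.82
ee_pos: [527.0, -183.5, 214.7]
eef_rot: [0.878, 0.478, -0.001, -0.001]
contact_force: [0.3, 0.7, -6.9]
finger_gap: 15.2
gripper_force: 30.0
```

Emit:
{"name": "carry_out", "arguments": {
  "plan": [
    {"dx":-0.089,"dy":0.042,"dz":0,"rx":0,"ry":0,"rz":0},
    {"dx":-0.089,"dy":0.042,"dz":0,"rx":0,"ry":0,"rz":0},
    {"dx":-0.089,"dy":0.042,"dz":0,"rx":0,"ry":0,"rz":0},
    {"dx":-0.089,"dy":0.042,"dz":0,"rx":0,"ry":0,"rz":0},
    {"dx":-0.089,"dy":0.042,"dz":0,"rx":0,"ry":0,"rz":0}
  ]
}}

```text
time: 37.23
ee_pos: [510.6, -305.3, 214.6]
eef_rot: [0.878, 0.478, -0.0, -0.001]
contact_force: [-0.3, -0.1, -6.5]
finger_gap: 15.6
gripper_force: 30.0
```

Emit:
{"name": "carry_out", "arguments": {
  "plan": [
    {"dx":-0.089,"dy":0.042,"dz":0,"rx":0,"ry":0,"rz":0},
    {"dx":-0.06,"dy":0.028,"dz":0,"rx":0,"ry":0,"rz":0},
    {"dx":-0.03,"dy":0.014,"dz":0,"rx":0,"ry":0,"rz":0},
    {"dx":0,"dy":0,"dz":0,"rx":0,"ry":0,"rz":0},
    {"dx":0,"dy":0,"dz":0,"rx":0,"ry":0,"rz":0}
  ]
}}

```text
time: 37.65
ee_pos: [504.9, -352.4, 215.6]
eef_rot: [0.878, 0.478, -0.0, -0.001]
contact_force: [-0.3, 0.7, -6.7]
finger_gap: 15.0
gripper_force: 30.0
```

```bash
python3 - <<'E'
from h import *
np.set_printoptions(precision=1,suppress=True)
a=snapshot("top");p=camera_params("top");cv2.imwrite("pics/t2.png",a[:,:,::-1]);snapshot("side")
plan((496,-404,110,57,25),(496,-404,84,57,5))
E
```

```text
from [ 505.2 -351.9  216.1] yaw 57.2 tilt 0.02 gap 15.1 t 37.8
5 x dx -0.039 dy 0.016 dz 0.085
6 x dx -0 dy 0 dz 0.017
```

Emit:
{"name": "carry_out", "arguments": {
  "plan": [
    {"dx":-0.05,"dy":0.02,"dz":0.02,"rx":0,"ry":0,"rz":0},
    {"dx":-0.07,"dy":0.03,"dz":0.04,"rx":0,"ry":0,"rz":0},
    {"dx":-0.05,"dy":0.02,"dz":0.06,"rx":0,"ry":0,"rz":0},
    {"dx":-0.025,"dy":0.01,"dz":0.08,"rx":0,"ry":0,"rz":0},
    {"dx":0,"dy":0,"dz":0.06,"rx":0,"ry":0,"rz":0}
  ]
}}

```text
time: 38.17
ee_pos: [494.7, -405.4, 148.6]
eef_rot: [0.879, 0.478, -0.0, -0.001]
contact_force: [-0.4, 0.9, -8.6]
finger_gap: 15.1
gripper_force: 30.0
```

Emit:
{"name": "carry_out", "arguments": {
  "plan": [
    {"dx":0,"dy":0,"dz":0.05,"rx":0,"ry":0,"rz":0},
    {"dx":0,"dy":0,"dz":0.03,"rx":0,"ry":0,"rz":0},
    {"dx":0,"dy":0,"dz":0,"rx":0,"ry":0,"rz":0},
    {"dx":0,"dy":0,"dz":0,"rx":0,"ry":0,"rz":0},
    {"dx":0,"dy":0,"dz":0,"rx":0,"ry":0,"rz":0}
  ]
}}

```text
time: 38.58
ee_pos: [495.8, -404.6, 132.3]
eef_rot: [0.878, 0.478, 0.0, 0.001]
contact_force: [0.5, -0.6, -5.8]
finger_gap: 15.0
gripper_force: 30.0
```

```bash
python3 - <<'E'
from h import *
np.set_printoptions(precision=1,suppress=True)
a=snapshot("wrist");p=camera_params("wrist");cv2.imwrite("pics/w14.png",a[:,:,::-1])
plan((496,-404,86,57,8))
E
```

```text
from [ 495.8 -404.7  132.4] yaw 57.1 tilt 0.10 gap 15.2 t 38.6
6 x dx 0 dy -0 dz 0.031
```

Emit:
{"name": "carry_out", "arguments": {
  "plan": [
    {"dx":0,"dy":0,"dz":0.035,"rx":0,"ry":0,"rz":0},
    {"dx":0,"dy":0,"dz":0.035,"rx":0,"ry":0,"rz":0},
    {"dx":0,"dy":0,"dz":0.035,"rx":0,"ry":0,"rz":0},
    {"dx":0,"dy":0,"dz":0.035,"rx":0,"ry":0,"rz":0},
    {"dx":0,"dy":0,"dz":0.03,"rx":0,"ry":0,"rz":0}
  ]
}}

```text
time: 39.05
ee_pos: [495.0, -404.4, 87.0]
eef_rot: [0.878, 0.478, -0.0, -0.001]
contact_force: [0.5, -0.4, -8.2]
finger_gap: 15.3
gripper_force: 30.0
```

Emit:
{"name": "carry_out", "arguments": {
  "plan": [
    {"dx":0,"dy":0,"dz":0.012,"rx":0,"ry":0,"rz":0},
    {"dx":0,"dy":0,"dz":0,"rx":0,"ry":0,"rz":0},
    {"dx":0,"dy":0,"dz":0,"rx":0,"ry":0,"rz":0},
    {"dx":0,"dy":0,"dz":0,"rx":0,"ry":0,"rz":0}
  ]
}}

```text
time: 39.38
ee_pos: [495.5, -404.9, 86.2]
eef_rot: [0.878, 0.478, 0.0, 0.0]
contact_force: [0.2, -0.3, -6.6]
finger_gap: 15.1
gripper_force: 30.0
```

Emit:
{"name": "carry_out", "arguments": {
  "plan": [
    {"dx":0,"dy":0,"dz":0.005,"rx":0,"ry":0,"rz":0},
    {"dx":0,"dy":0,"dz":0.005,"rx":0,"ry":0,"rz":0},
    {"dx":0,"dy":0,"dz":0.003,"rx":0,"ry":0,"rz":0},
    {"dx":0,"dy":0,"dz":0,"rx":0,"ry":0,"rz":0},
    {"dx":0,"dy":0,"dz":0,"rx":0,"ry":0,"rz":0}
  ]
}}

```text
time: 39.8
ee_pos: [495.4, -404.7, 82.7]
eef_rot: [0.878, 0.478, 0.0, 0.0]
contact_force: [0.3, 0.5, -2.6]
finger_gap: 14.8
gripper_force: 30.0
```

Touchdown: the load has dropped from 6.6 to 2.6 N. I'll release and rise.

Emit:
{"name": "carry_out", "arguments": {
  "plan": [
    {"dx":0,"dy":0,"dz":0.002,"rx":0,"ry":0,"rz":0},
    {"dx":0,"dy":0,"dz":0,"rx":0,"ry":0,"rz":0},
    {"dx":0,"dy":0,"dz":0,"rx":0,"ry":0,"rz":0}
  ]
}}

```text
time: 40.05
ee_pos: [495.5, -404.9, 82.7]
eef_rot: [0.878, 0.478, 0.0, 0.0]
contact_force: [-1.2, 0.8, 4.6]
finger_gap: 15.1
gripper_force: 30.0
```

Emit:
{"name": "carry_out", "arguments": {
  "plan": [
    {"dx":0,"dy":0,"dz":0,"rx":0,"ry":0,"rz":0},
    {"dx":0,"dy":0,"dz":0,"rx":0,"ry":0,"rz":0},
    {"dx":0,"dy":0,"dz":0,"rx":0,"ry":0,"rz":0},
    {"dx":0,"dy":0,"dz":0,"rx":0,"ry":0,"rz":0},
    {"dx":0,"dy":0,"dz":0,"rx":0,"ry":0,"rz":0}
  ],
  "claw": 0
}}

```text
time: 40.47
ee_pos: [495.3, -404.7, 81.8]
eef_rot: [0.878, 0.478, -0.0, -0.0]
contact_force: [0.2, 0.4, 0.2]
finger_gap: 43.4
gripper_force: 0.0
```

Emit:
{"name": "carry_out", "arguments": {
  "plan": [
    {"dx":0,"dy":0,"dz":-0.06,"rx":0,"ry":0,"rz":0},
    {"dx":0,"dy":0,"dz":-0.12,"rx":0,"ry":0,"rz":0},
    {"dx":0,"dy":0,"dz":-0.16,"rx":0,"ry":0,"rz":0},
    {"dx":0,"dy":0,"dz":-0.16,"rx":0,"ry":0,"rz":0},
    {"dx":0,"dy":0,"dz":-0.16,"rx":0,"ry":0,"rz":0}
  ]
}}

```text
time: 40.88
ee_pos: [495.0, -404.4, 250.0]
eef_rot: [0.878, 0.478, 0.0, 0.0]
contact_force: [0.4, -0.3, 0.7]
finger_gap: 46.3
gripper_force: 0.0
```

Emit:
{"name": "carry_out", "arguments": {
  "plan": [
    {"dx":-0.15,"dy":0.05,"dz":-0.05,"rx":0,"ry":0,"rz":0},
    {"dx":-0.15,"dy":0.05,"dz":-0.05,"rx":0,"ry":0,"rz":0},
    {"dx":0,"dy":0,"dz":0,"rx":0,"ry":0,"rz":0},
    {"dx":0,"dy":0,"dz":0,"rx":0,"ry":0,"rz":0},
    {"dx":0,"dy":0,"dz":0,"rx":0,"ry":0,"rz":0}
  ]
}}

```text
time: 41.3
ee_pos: [475.5, -481.0, 272.2]
eef_rot: [0.878, 0.478, 0.0, -0.0]
contact_force: [-0.4, -0.6, -0.7]
finger_gap: 46.5
gripper_force: 0.0
```

```bash
python3 - <<'E'
from h import *
import pickle
p=camera_params("wrist");a=snapshot("wrist");b=snapshot("top");c=snapshot("side");pickle.dump(p,open("pics/f.pkl","wb"));np.save("pics/fw.npy",a);np.save("pics/ft.npy",b)
A=cv2.resize(a[:240,:],(800,375));B=cv2.resize(b[100:270,80:450],(490,225));C=cv2.resize(c[90:340,150:330],(162,225))
cv2.imwrite("pics/fin.png",np.vstack([A,np.hstack([B,C,np.zeros((225,148,3),np.uint8)])])[:,:,::-1])
E
```

```text
(no output)
```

View pics/fin.png

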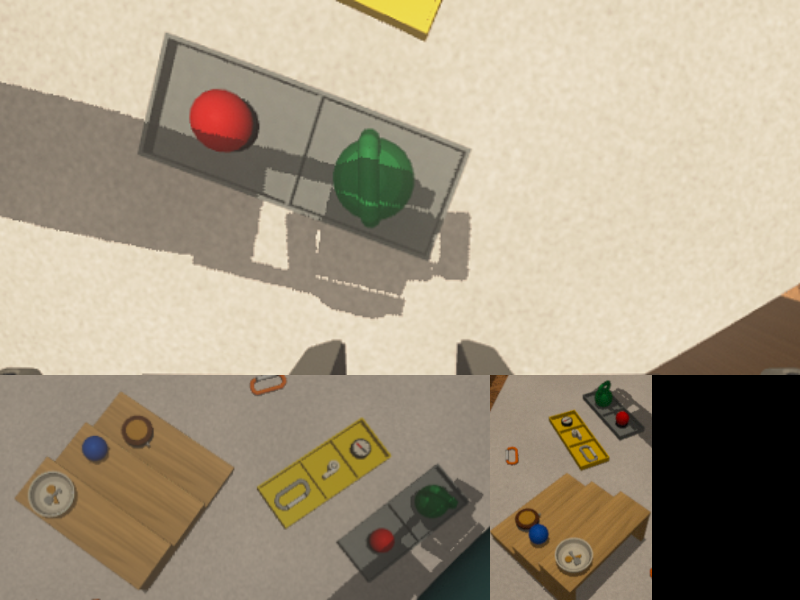

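The final view shows the ball on the ring, the kettlebell upright mid-compartment, and the carabiner, whistle and compass centred. The blue ball, dish and tin look unmoved. I'll run one numeric check before handing in.

```bash
python3 - <<'E'
from h import *
import pickle
np.set_printoptions(precision=1,suppress=True)
p=pickle.load(open("pics/f.pkl","rb"))
q=lambda u,z:plane(p,np.array(u)/1.5625,z)[:,:2]
def frame(g,X):
    c=g.mean(0);d=g[1]+g[2]-g[0]-g[3];u=d/np.linalg.norm(d);v=np.array([-u[1],u[0]])
    return [np.array([(x-c)@u,(x-c)@v]) for x in X],c,np.degrees(np.arctan2(u[1],u[0]))
g=q([(167,35),(469,150),(430,258),(140,154)],22)
print("gym: ball, kb",frame(g,[q((222,121),34)[0],q((373,178),40)[0]]))
t=camera_params("top")
f=lambda u,z:plane(t,(np.array(u)-[0,375])*[370/490,170/225]+[80,100],z)[:,:2]
y=f([(258,489),(362,420),(389,459),(285,527)],22)
print("walk: car, whi, comp",frame(y,[f((292,494),9)[0],f((330,470),16)[0],f((360,449),20)[0]]))
E
```

```text
gym: ball, kb ([array([-73.7,   0. ]), array([70.8, -0.9])], array([ 453.8, -347.2]), np.float64(-53.18560790309183))
walk: car, whi, comp ([array([-85.8,   2. ]), array([16.6, -0.7]), array([101.8,   1.2])], array([ 562. , -169.2]), np.float64(-56.83129891353042))
```

```bash
python3 -c "
from plant import robot
print(robot.close_job())"
```

```text
the job is handed in; nothing more can be done
None
```

Both kits are made up and handed in at about 41 s: my last camera check put all five items within about 3 mm of their targets, and the blue ball, key dish and polish tin looked unmoved; the hand-in returned no verdict.

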